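# Set up a dead-weight swelling test of a flat battery cell

### The arm

A 6-joint arm with a two-finger parallel gripper is mounted at the origin on the work surface. World frame = base frame: x ahead of the robot, y to its left, z up, the work surface at z = 0. Lengths are in mm, angles in rad, forces in N, time in s.
With the tool pointing down it reaches from about 275 to 1000 mm from the base axis. Payload 8.4 kg.
Tool frame: the origin (TCP) lies midway between the tips of the shut fingers; the grasp point (between the pads) lies behind it (arm.hold_point_z is the z of the grasp point in the tool frame, in mm); z points along the fingers, y is the line along which they close (so a half turn about z gives the same grasp; the last joint's range is limited). The gripper opens to 85 mm and grips with 20 to 120 N. Pads are 22 mm wide; open, the fingers measure 114 mm over their backs; the gripper's body (76 mm by 85 mm) begins 54 mm behind the grasp point. The pads swing forward as they close: fully open they stand 13 mm farther back than shut.
Start: joints at [1.124, 0.353, 1.633, -0, 1.155, -0.002], TCP at [268.922, 564.189, 231.281] pointing down, gripper open.
Joint ranges: [-2.63, 2.63], [-0.92, 2.1], [0.06, 2.66], [-1.3, 4.44], [0, 2.69], [-3.02, 3.02]. Speed limits (rad/s): [2.22, 2.22, 2.79, 3.14, 3.14, 3.14].

### API

Orientations are given as a unit quaternion [w, x, y, z].
In Python, from workcell import arm gives the robot as it stands.
- The arm moves only by the tool servo_tool, never from a script. Its argument "series" is a list of rows, each a list of 3 entries, a list of its own where there are three numbers: the opening, from 0 (shut) to 1 (fully open), then the shift along the tool's x, y, z each as a share of 20 mm, from -1 to 1, then the turn, a rotation vector about the tool's x, y, z each as a share of 4 degrees, from -1 to 1. A call has 1 to 20 rows; each row shifts and turns the commanded pose from where the row before left it, along the tool's axes as they then stand; what a row does not reach is not made up. A row lasts 1/8 s, in which the tool goes at most 62.5 mm and 10.7 degrees, less where a joint would pass 70% of its speed; a pose out of reach is approached as far as the arm can. A call with a number of a shift or a turn outside -1 to 1 is refused whole. A call with a gripper value outside its range is refused whole. The fingers move at their own pace and stop on an object; "force" is the grip in N (left out, the last holds). Time passes only in rows, so rows that do not move let the fingers close. It gives the time, the measured TCP pose, the force, the opening and the grip force at its end, in the units of the state.
- arm.get_state(): the state, without advancing time (a new reading comes with each control period).
- arm.grab_frame(name): name is "scene" or "top" or "wrist"; returns the picture (480x640x3 uint8, red, green, blue); there is no depth.
- arm.calibration(name): a dict with "camera_matrix" (3x3 intrinsics, pixels), "k1" (the pictures are not rectified: a ray, as slopes to the right and down, at radius r is drawn at 1 + k1 r^2 times it, then the intrinsics apply), "origin" and "orientation" of the camera in the world; the wrist camera has in their place "mount" (4x4, takes a point from camera to tool coordinates, whose origin is the TCP and whose axes are the flange's). Camera axes: x right, y down, z forward; pixel columns grow to the right and rows downward; lengths in mm; the calibration is good to about 2 mm. A picture is of the moment at which its call begins: read the wrist's pose just before it. calibration takes no time and is no camera call.
- arm.sign_off(): hands the job in; it is judged then, once.
The state is a dict: "time": time; "joints": joint angles; "qvel": joint speeds; "joint_torque": joint torques, N m; "ee_pos": TCP position; "orientation": TCP orientation; "force": force on the tool from outside, world axes, zero at the start; "moment": the same for the moment, N m; "gripper_width": finger opening in mm; "finger_force": force on a finger pad.
Only numpy, scipy, OpenCV 4.12 (cv2) and the standard library are available. Lean on these libraries where they do the work, as an engineer would, in place of code of your own. Each camera call takes 0.05 s, during which the arm holds its last target. There are 200 camera calls.

### The job

Set up the swelling test: lay the flat aluminium cell in the middle of the granite plate, lengthwise along it, the brown spreader plate squarely on the middle of the cell, and gently stand the large weight upright on the middle of the spreader. On the bench lay the multimeter to the left of the granite plate and the temperature logger to its right (as the robot sees it), face up, each level with the middle of the plate, lengthwise parallel to it, and leaving a gap of about 40 mm to the plate. Let go of everything and do not disturb the upright round cell and the small weight standing nearby.

Things in the scene. Friction and masses are not known exactly. Their poses are not given: they have to be found in the camera images.
- base_plate: Dark grey granite plate, fixed on the bench, 130 (x) x 110 (y) x 25 mm high; only its place and yaw vary. Origin: centre of its underside, at bench height. Its x axis is its length and points away from the robot, give or take 15 degrees; its y axis points to the robot's left.
- cell: Flat prismatic aluminium battery cell with a small white label on top, lying flat, loose, about 0.24 kg; can 100 (x) x 50 (y) x 18 mm high, with two terminals, one round and one square, standing 5 mm out of its +x end. Origin: centre of the can's underside; x along its length, z up. Either way round along the plate will do.
- spreader: Brown phenolic insulating plate with two dark grooves, lying flat, loose, about 0.075 kg; 80 (x) x 56 (y) x 12 mm thick. Origin: centre of its underside; x along its length, z up.
- weight: Large steel knobbed weight, standing upright, loose, 0.5 kg: plain cylinder 44 mm in diameter and 42 mm high, above it a neck and a knob 20 mm in diameter, 62 mm high in all. Origin: centre of its underside; z up.
- multimeter: Pocket multimeter, dark body with a grey face, a round dial with a white pointer and a display, lying face up, loose, about 0.2 kg; 110 (x) x 56 (y) mm, sides 26 mm high, face 28 mm, dial and pointer up to 34 mm. Origin: centre of its underside; x along its length towards the display end, z up.
- logger: White four-channel temperature logger with a display, three round keys and a row of four grey slotted sockets at one end, lying face up, loose, about 0.16 kg; 90 (x) x 54 (y) x 26 mm high. Origin: centre of its underside; x along its length towards the sockets, z up.
- round_cell: Cylindrical battery cell standing upright on the bench, 21 mm in diameter, 70 mm high, loose; a bystander, to be left alone. Origin: centre of its underside.
- small_weight: Small steel knobbed weight standing on the bench, 28 mm in diameter, 39 mm high in all, loose; a bystander, to be left alone. Origin: centre of its underside.
Mind the look-alikes: they are no part of the job. Several things look just like the base_plate: the one meant starts farthest from the robot's base.

How it is judged:
By the outcome, as a careful person would: the job done as asked, in the order asked, and still so for the second after the job is handed in, with the robot touching nothing.
It also fails if it takes over 120 s, if anything falls off the work surface, if the arm or the gripper's body presses on something with over 40 N, if the wrist force passes 120 N, or if a joint passes its speed limit or range.

## Working session

There is one attempt and no reset: what is moved stays moved. The work goes in short steps, Python scripts to look and compute and a tool call to move; the robot and the scene stay as the last step left them, time stands still between calls to the robot, and variables do not carry over. Pictures are saved under pics/ and viewed, at most 16 in all, crops included, and the job is handed in when it is done.

Besides the shell and the picture viewer there is one more tool, called after "Request:" as name([rows], argument=value, ...), one row to a line, values as JSON. servo_tool: Moves the arm, as the interface text tells. Shift numbers are shares of 20 mm and turn numbers shares of 4 degrees, none past 1 either way. Its arguments: {"type":"object","properties":{"series":{"type":"array"},"force":{"type":"number"}},"required":["series"]}

```bash
mkdir -p pics; ls; cat > h.py <<'E'
import numpy as np, cv2
from workcell import arm
from scipy.spatial.transform import Rotation as R
def rot(q): return R.from_quat([q[1],q[2],q[3],q[0]]).as_matrix()
def cam(name,st=None):
    c=arm.calibration(name); K=np.array(c["camera_matrix"]); k=c["k1"]
    if name=="wrist":
        st=st or arm.get_state(); M=np.array(c["mount"]); T=np.eye(4); T[:3,:3]=rot(st["orientation"]); T[:3,3]=st["ee_pos"]
        T=T@M; return K,k,T[:3,3],T[:3,:3]
    return K,k,np.array(c["origin"]),rot(c["orientation"])
def ray(C,px):
    K,k,o,Rm=C
    px=np.atleast_2d(np.array(px,float)).reshape(-1,1,2)
    u=cv2.undistortPoints(px,K,np.array([k,0,0,0.])).reshape(-1,2)
    return o,(Rm@np.c_[u,np.ones(len(u))].T).T
def onz(C,px,z):
    o,d=ray(C,px); return o+d*((z-o[2])/d[:,2])[:,None]
def proj(C,P):
    K,k,o,Rm=C
    rv=cv2.Rodrigues(Rm.T)[0]; return cv2.projectPoints(np.atleast_2d(P).astype(float),rv,-Rm.T@o,K,np.array([k,0,0,0.]))[0].reshape(-1,2)
def tri(C1,p1,C2,p2):
    o1,d1=ray(C1,p1);o2,d2=ray(C2,p2);out=[]
    for a,b in zip(d1,d2):
        s=np.linalg.lstsq(np.c_[a,-b],o2-o1,rcond=None)[0]; P=o1+s[0]*a;Q=o2+s[1]*b
        out.append([*((P+Q)/2),np.linalg.norm(P-Q)])
    return np.array(out)
def snap(name,f):
    st=arm.get_state(); im=arm.grab_frame(name); cv2.imwrite("pics/"+f,im[:,:,::-1]); return im,cam(name,st)
E
python3 - <<'E'
from h import *
for n in("top","scene","wrist"):
    im,C=snap(n,n+"0.png"); print(n,C[0].tolist(),C[1],C[2].round(1),C[3].round(3).tolist())
s=arm.get_state(); print(s,arm.hold_point_z)
E
```

```text
pics
top [[537.4832548947531, 0.0, 324.994514486403], [0.0, 537.4832548947531, 236.76965988808033], [0.0, 0.0, 1.0]] 0.002436306255762759 [ 279.2   18.3 1291.4] [[-0.005, -0.987, 0.158], [-1.0, 0.003, -0.016], [0.016, -0.158, -0.987]]
scene [[495.57388793386343, 0.0, 324.17676694873455], [0.0, 495.57388793386343, 237.33723594870781], [0.0, 0.0, 1.0]] -0.014236540390979673 [ 871.1 -652.6  562.6] [[0.864, 0.269, -0.425], [0.503, -0.489, 0.713], [-0.016, -0.83, -0.558]]
wrist [[365.050503808496, 0.0, 324.6491327406887], [0.0, 365.050503808496, 237.36294456110596], [0.0, 0.0, 1.0]] -0.031240401103438387 [208.5 593.  373.1] [[0.43, 0.87, 0.24], [0.903, -0.415, -0.115], [-0.0, 0.266, -0.964]]
{'time': 0.15, 'joints': array([ 1.12360729e+00,  3.53510180e-01,  1.63396346e+00, -3.27032778e-05,
        1.15522901e+00, -2.37543081e-03]), 'qvel': array([ 0.00139931, -0.00056499, -0.003169  , -0.00073129, -0.00164625,
        0.00042289]), 'joint_torque': array([ 2.38471121e-04, -6.05630422e+01, -3.42336559e+01, -1.82511740e-04,
        6.02296801e-03, -6.04431125e-05]), 'ee_pos': array([268.7639736 , 563.84529616, 230.72088947]), 'orientation': array([-1.09126143e-04,  2.20571301e-01,  9.75370695e-01, -5.44370959e-04]), 'force': array([ 0.19467178, -0.02512159,  0.67883784]), 'moment': array([ 0.03384594, -0.05094575, -0.00361991]), 'finger_force': 0.0, 'gripper_width': 85.85369377766291} -18.700000000000003
```

View pics/top0.png

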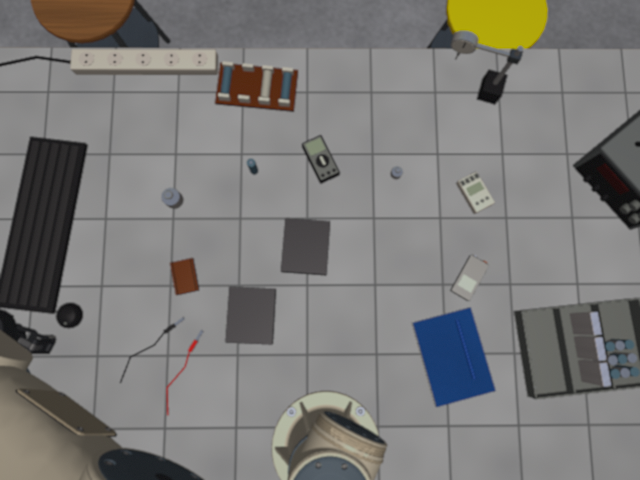

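View pics/scene0.png

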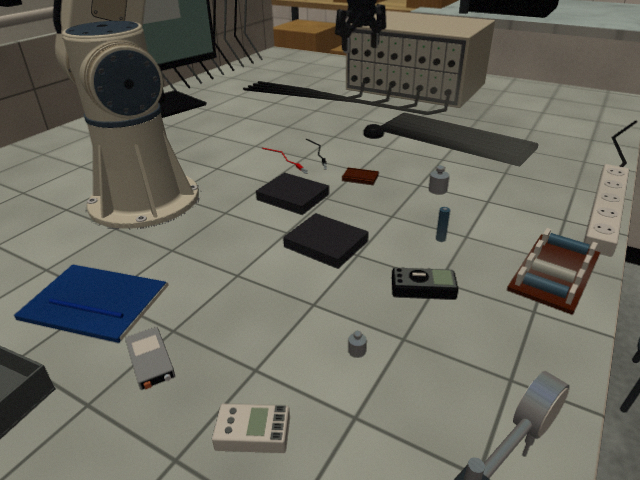

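The top view shows two identical dark granite plates at (305,246) and (251,315). The one at (305,246) is farther from the base at (325,445), so it fits. The other objects in the top view:

| Object | Pixel |
|---|---|
| cell | (469,277) |
| spreader | (185,276) |
| large weight | (172,198) |
| multimeter | (321,158) |
| logger | (476,193) |
| round cell | (252,166) |
| small weight | (396,172) |

Next I'll measure coarsely and confirm in a crop.

```bash
cat > m.py <<'E'
from h import *
top=cv2.imread("pics/top0.png");sc=cv2.imread("pics/scene0.png")
CT=cam("top");CS=cam("scene")
def seg(im,c,r,thr=28):
    x0,y0=c[0]-r,c[1]-r; roi=im[y0:y0+2*r,x0:x0+2*r].astype(int)
    bg=np.median(roi.reshape(-1,3),0); m=(np.abs(roi-bg).sum(2)>thr*2).astype(np.uint8)
    m=cv2.morphologyEx(m,cv2.MORPH_CLOSE,np.ones((3,3))); 
    cs=cv2.findContours(m,cv2.RETR_EXTERNAL,cv2.CHAIN_APPROX_NONE)[0]
    cs=[k for k in cs if cv2.contourArea(k)>30]
    k=min(cs,key=lambda k:-cv2.pointPolygonTest(k,(r,r),True)); return k.reshape(-1,2)+[x0,y0]
T=dict(plate=((305,246),42,25),plate2=((251,316),38,25),cell=((469,277),30,18),spreader=((185,276),28,12),weight=((172,198),20,42),mm=((321,158),32,28),logger=((476,193),30,26))
S=dict(plate=(326,239),plate2=(293,193),cell=(149,358),spreader=(360,176),weight=(439,184),mm=(425,283),logger=(252,428))
for n,(c,r,h) in T.items():
    k=seg(top,c,r); P=onz(CT,k,h)[:,:2]
    (cx,cy),(w,l),a=cv2.minAreaRect(P.astype(np.float32)); B=cv2.boxPoints(((cx,cy),(w,l),a)); e=max((B[1]-B[0],B[2]-B[1]),key=np.linalg.norm); yaw=np.degrees(np.arctan2(e[1],e[0]))
    ctr=np.mean(proj(CT,[[cx,cy,h]]),0); t=tri(CT,[ctr],CS,[S[n]])[0]
    print(n,np.round([cx,cy,w,l,(yaw+90)%180-90,np.hypot(cx,cy)],1),'tri',t.round(0))
cv2.imwrite("pics/crop1.png",cv2.resize(top[130:350,150:510],None,fx=2.2,fy=2.2,interpolation=cv2.INTER_CUBIC))
E
python3 m.py
```

```text
plate [ 4.625e+02  4.630e+01  1.990e+02  1.995e+02 -2.000e-01  4.648e+02] tri [462.  45.  16.   5.]
plate2 [297.9 172.4 177.7 172.9  89.8 344.2] tri [298. 173.  13.   1.]
cell [ 396.4 -339.2  139.9  140.   -81.3  521.7] tri [ 392. -346.   14.   14.]
spreader [390.5 345.9 132.5 106.3  35.6 521.7] tri [388. 346.   3.   9.]
weight [573.  358.2  89.   46.7  24.  675.8] tri [578. 364.  19.   0.]
mm [665.6  21.3 134.  136.2 -32.1 666. ] tri [674.  22.   4.   2.]
logger [ 589.7 -366.4   89.1   60.9   26.8  694.3] tri [ 592. -370.   15.    2.]
```

View pics/crop1.png

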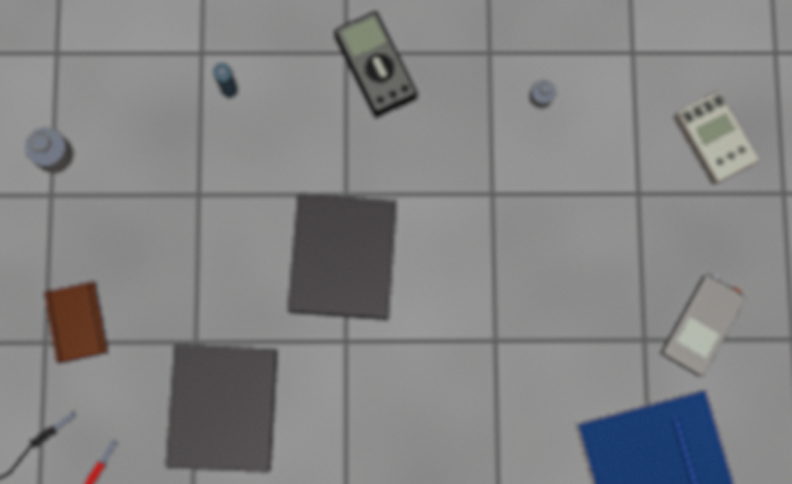

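The crop confirms it: the granite plate meant is at crop (342,257), top (305,247), at about (462,46), and the look-alike sits nearer the base at (298,172). Now I'll move the wrist camera over the plate.

Request:
servo_tool([
  [1,[-0.92,-1,0],[0,0,0]],
  [1,[-0.92,-1,0],[0,0,0]],
  [1,[-0.92,-1,0],[0,0,0]],
  [1,[-0.92,-1,0],[0,0,0]],
  [1,[-0.92,-1,0],[0,0,0]],
  [1,[-0.92,-1,0],[0,0,0]],
  [1,[-0.92,-1,0],[0,0,0]],
  [1,[-0.92,-1,0],[0,0,0]],
  [1,[-0.92,-1,0],[0,0,0]],
  [1,[-0.92,-1,0],[0,0,0]],
  [1,[-0.92,-1,0],[0,0,0]],
  [1,[-0.92,-1,0],[0,0,0]],
  [1,[-0.92,-1,0],[0,0,0]],
  [1,[-0.92,-1,0],[0,0,0]],
  [1,[-0.92,-1,0],[0,0,0]],
  [1,[-0.92,-1,0],[0,0,0]],
  [1,[-0.92,-1,0],[0,0,0]],
  [1,[-0.92,-1,0],[0,0,0]],
  [1,[-0.92,-1,0],[0,0,0]],
  [1,[-0.92,-1,0],[0,0,0]],
], force=40)

```text
time: 2.65
ee_pos: [428.9, 43.5, 231.3]
orientation: [0.0, 0.221, 0.975, 0.0]
force: [1.1, -0.3, 0.3]
gripper_width: 85.2
finger_force: 0.0
```

```bash
python3 - <<'E'
from h import *
s=arm.get_state(); print(s["ee_pos"],s["joints"])
im,C=snap("wrist","w1.png"); print(C[2],s["time"])
np.savez("w1.npz",K=C[0],k=C[1],o=C[2],R=C[3])
E
```

```text
[428.90687041  43.54744416 231.27920714] [ 9.76738145e-02  4.36871552e-02  2.02528685e+00  4.48236422e-05
  1.07252796e+00 -1.02822083e+00]
[368.58511732  72.55631107 373.72431083] 2.65
```

View pics/w1.png

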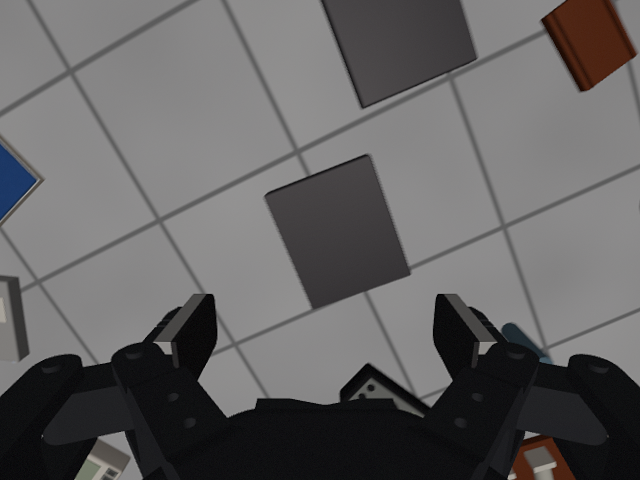

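The wrist view shows the target plate centred at (337,232), with top corners at about (265,195), (370,155), (410,273) and (315,309). The fingers show below it. A second view after a short move gives the baseline, then on to the cell.

Request:
servo_tool([
  [1,[-0.25,-0.91,0],[0,0,0]],
  [1,[-0.25,-0.91,0],[0,0,0]],
  [1,[-0.25,-0.91,0],[0,0,0]],
  [1,[-0.25,-0.91,0],[0,0,0]],
  [1,[-0.25,-0.91,0],[0,0,0]],
  [1,[-0.25,-0.91,0],[0,0,0]],
])

```text
time: 3.45
ee_pos: [408.6, -67.3, 231.3]
orientation: [0.0, 0.221, 0.975, 0.0]
force: [-0.1, 0.2, -0.9]
gripper_width: 85.4
finger_force: 0.0
```

```bash
cat > q.py <<'E'
from h import *
def savecam(C,f): np.savez(f,K=C[0],k=C[1],o=C[2],R=C[3])
def loadcam(f): d=np.load(f); return d["K"],float(d["k"]),d["o"],d["R"]
def quad(mask):
    """4 corners from the biggest blob: min-perimeter polygon reduced, ordered"""
    cs=cv2.findContours(mask.astype(np.uint8),cv2.RETR_EXTERNAL,cv2.CHAIN_APPROX_NONE)[0]
    k=cv2.convexHull(max(cs,key=cv2.contourArea)); 
    for e in np.arange(2,20,.5):
        a=cv2.approxPolyDP(k,e,True)
        if len(a)<=4: break
    return a.reshape(-1,2).astype(float),k.reshape(-1,2)
def rect(C,hull,z):
    P=onz(C,hull,z)[:,:2].astype(np.float32); c,wh,a=cv2.minAreaRect(P); B=cv2.boxPoints((c,wh,a))
    e=max((B[1]-B[0],B[2]-B[1]),key=np.linalg.norm); y=np.degrees(np.arctan2(e[1],e[0]))
    return np.round([*c,*sorted(wh),(y+90)%180-90],1)
def gray_mask(im,lo,hi,c,r):
    g=im.astype(int); v=g.mean(2); s=np.ptp(g,axis=2); m=((v>=lo)&(v<=hi)).astype(np.uint8)
    z=np.zeros_like(m); z[max(0,c[1]-r):c[1]+r,max(0,c[0]-r):c[0]+r]=1; m*=z
    m=cv2.morphologyEx(m,cv2.MORPH_OPEN,np.ones((5,5))); n,l,st,ce=cv2.connectedComponentsWithStats(m)
    return l==l[c[1],c[0]] if l[c[1],c[0]] else l==1+np.argmax(st[1:,4])
E
python3 - <<'E'
from q import *
im1=cv2.imread("pics/w1.png")[:,:,::-1];C1=loadcam("w1.npz")
im2,C2=snap("wrist","w2.png");savecam(C2,"w2.npz")
c1=(337,232); c2=tuple(int(x) for x in proj(C2,onz(C1,[c1],25))[0]);print(c2, im1[232,337],im1[300,337],im1[285,350],im1[330,330])
q=[]
for im,C,c in((im1,C1,c1),(im2,C2,c2)):
    v=int(im[c[1],c[0]].mean()); m=gray_mask(im,v-14,v+14,c,110); Q,h=quad(m); q.append(Q); print(v,Q.tolist(),rect(C,h,25))
P=np.array([min(q[1],key=lambda b:np.linalg.norm(b-p)) for p in proj(C2,onz(C1,q[0],25))])
print(tri(C1,q[0],C2,P).round(1))
E
```

```text
(449, 202) [63 60 62] [53 52 54] [57 53 54] [139 138 138]
61 [[369.0, 157.0], [408.0, 275.0], [312.0, 307.0], [267.0, 195.0]] [461.2  45.3 108.2 128.5  -4.4]
56 [[488.0, 124.0], [517.0, 246.0], [418.0, 281.0], [380.0, 168.0]] [460.2  44.6 107.7 128.5  -4.3]
[[ 4.026e+02  1.024e+02  2.620e+01  8.000e-01]
 [ 5.273e+02  9.120e+01  2.580e+01  1.400e+00]
 [ 5.180e+02 -1.300e+01  2.590e+01  3.000e-01]
 [ 3.957e+02 -2.200e+00  1.870e+01  3.400e+00]]
```

Plate: centre (461,45), yaw -4.4°, top height about 25-26 mm, size 108×128.5 mm, which all agree with the text. On to the cell.

Request:
servo_tool([
  [1,[-0.25,-0.91,0],[0,0,0]],
  [1,[-0.25,-0.91,0],[0,0,0]],
  [1,[-0.25,-0.91,0],[0,0,0]],
  [1,[-0.25,-0.91,0],[0,0,0]],
  [1,[-0.25,-0.91,0],[0,0,0]],
  [1,[-0.25,-0.91,0],[0,0,0]],
  [1,[-0.25,-0.91,0],[0,0,0]],
  [1,[-0.25,-0.91,0],[0,0,0]],
  [1,[-0.25,-0.91,0],[0,0,0]],
  [1,[-0.25,-0.91,0],[0,0,0]],
  [1,[-0.25,-0.91,0],[0,0,0]],
])

```text
time: 4.88
ee_pos: [372.4, -271.5, 231.3]
orientation: [0.0, 0.221, 0.975, 0.0]
force: [-0.0, 0.7, 0.3]
gripper_width: 85.8
finger_force: 0.0
```

```bash
python3 - <<'E'
from q import *
im,C=snap("wrist","w3.png");savecam(C,"w3.npz"); print(proj(C,[[394,-342,18]]))
E
```

```text
[[271.11882723 254.78829079]]
```

Request:
servo_tool([
  [1,[-0.25,-0.91,0],[0,0,0]],
  [1,[-0.25,-0.91,0],[0,0,0]],
  [1,[-0.25,-0.91,0],[0,0,0]],
])

```text
time: 5.3
ee_pos: [362.5, -328.1, 231.3]
orientation: [0.0, 0.221, 0.975, -0.0]
force: [0.1, 1.1, 0.1]
gripper_width: 85.4
finger_force: 0.0
```

```bash
python3 - <<'E'
from q import *
im,C=snap("wrist","w4.png");savecam(C,"w4.npz"); print(proj(C,[[394,-342,18]]),arm.get_state()["ee_pos"])
E
```

```text
[[325.17836704 240.34863468]] [ 362.41395608 -329.98907721  231.40857283]
```

View pics/w4.png

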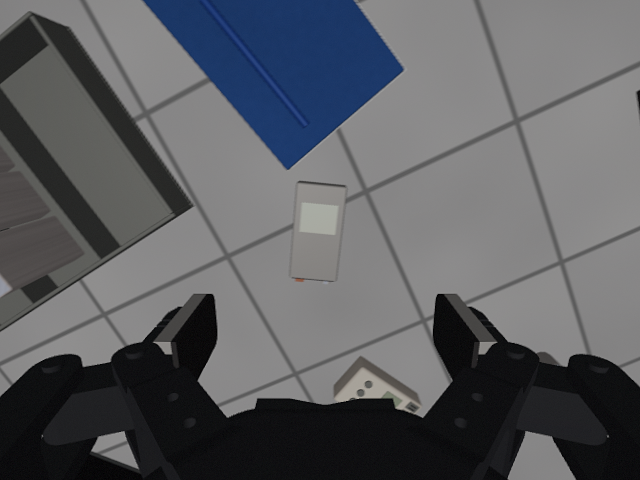

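The cell lies at (319,231), with corners at about (296,181), (346,185), (337,282) and (290,277); terminals are at the bottom end and the label is nearer the top.

```bash
cat > c.py <<'E'
from q import *
q=[]
cams=[loadcam("w3.npz"),loadcam("w4.npz")]
for f,C,c in(("w3",cams[0],(271,255)),("w4",cams[1],(321,232))):
    im=cv2.imread(f"pics/{f}.png")[:,:,::-1].astype(int)
    c=tuple(int(x) for x in proj(C,onz(cams[1],[(321,245)],18))[0])
    if f=="w4": print(im[250,305:350:5].tolist(),im[250,270:290:5].tolist())
    d=cv2.GaussianBlur((im[:,:,0]-im[:,:,2]).astype(np.float32),(3,3),0); b=np.median(d)
    m=((d>b+5)|(im.mean(2)>165)).astype(np.uint8); z=np.zeros_like(m); z[c[1]-75:c[1]+75,c[0]-60:c[0]+60]=1; m*=z
    m=cv2.morphologyEx(cv2.morphologyEx(m,cv2.MORPH_CLOSE,np.ones((5,5))),cv2.MORPH_OPEN,np.ones((11,11)))
    Q,h=quad(m);q.append(Q);print(c,Q.tolist(),rect(C,h,18))
P=np.array([min(q[1],key=lambda b:np.linalg.norm(b-p)) for p in proj(cams[1],onz(cams[0],q[0],18))])
print(tri(cams[0],q[0],cams[1],P).round(1))
E
python3 c.py
```

```text
(267, 259) [[246.0, 218.0], [282.0, 219.0], [281.0, 248.0], [245.0, 246.0]] [ 370.5 -338.3   31.5   37.6   61.4]
[[136, 134, 130], [136, 133, 131], [136, 133, 131], [135, 133, 131], [135, 133, 131], [135, 132, 130], [136, 133, 131], [122, 121, 121], [133, 132, 133]] [[135, 134, 133], [134, 133, 134], [134, 133, 134], [134, 134, 134]]
(320, 245) [[303.0, 204.0], [336.0, 206.0], [336.0, 232.0], [301.0, 231.0]] [ 371.3 -338.4   30.6   35.2   63.5]
[[ 3.490e+02 -3.444e+02  2.640e+01  1.600e+00]
 [ 3.683e+02 -3.177e+02  4.400e+00  1.800e+00]
 [ 3.901e+02 -3.281e+02  2.340e+01  1.200e+00]
 [ 3.722e+02 -3.577e+02  2.990e+01  1.000e-01]]
```

```bash
sed -i 's/(3,3),0); b=/(5,5),0); b=/; s/d>b+5/d>b+2.5/' c.py; python3 c.py
```

```text
(267, 259) [[242.0, 199.0], [289.0, 203.0], [283.0, 292.0], [239.0, 289.0]] [ 385.8 -347.3   49.1  103.7  -30.8]
[[136, 134, 130], [136, 133, 131], [136, 133, 131], [135, 133, 131], [135, 133, 131], [135, 132, 130], [136, 133, 131], [122, 121, 121], [133, 132, 133]] [[135, 134, 133], [134, 133, 134], [134, 133, 134], [134, 134, 134]]
(320, 245) [[344.0, 187.0], [335.0, 279.0], [294.0, 282.0], [297.0, 184.0]] [ 385.8 -347.9   48.6  104.5  -31.1]
[[ 3.311e+02 -3.430e+02  1.100e+01  4.000e-01]
 [ 3.546e+02 -3.023e+02  1.010e+01  8.000e-01]
 [ 4.379e+02 -3.514e+02  1.320e+01  4.000e-01]
 [ 4.125e+02 -3.859e+02  3.240e+01  7.200e+00]]
```

```bash
cat > go.py <<'E'
import sys
from h import *
x,y,z,hd=map(float,sys.argv[1:5]); s=arm.get_state(); Rm=rot(s["orientation"])
d=Rm.T@(np.array([x,y,z])-s["ee_pos"]); cur=np.degrees(np.arctan2(Rm[1,1],Rm[0,1])); t=-((hd-cur+90)%180-90)
print("t",round(s["time"],2),"shift mm",d.round(1),"shares",(d/20).round(2),"turn z deg",round(t,2),"share",round(t/4,2),"cur",cur.round(2),"j6",s["joints"][5].round(2),"tilt",Rm[:,2].round(4),"grip",round(s["gripper_width"],1),round(s["finger_force"],1))
E
python3 go.py 384 -346 3 59
```

```text
t 5.35 shift mm [-26.2  -4.9 228.4] shares [-1.31 -0.24 11.42] turn z deg 5.51 share 1.38 cur 64.51 j6 -1.87 tilt [ 2.0e-04 -1.5e-03 -1.0e+00] grip 85.6 0.0
```

Request:
servo_tool([
  [1,[-0.65,-0.12,0.8],[0,0,0]],
  [1,[-0.65,-0.12,0.8],[0,0,0]],
  [1,[0,0,1],[0,0,0.7]],
  [1,[0,0,1],[0,0,0.68]],
  [1,[0,0,1],[0,0,0]],
  [1,[0,0,1],[0,0,0]],
  [1,[0,0,1],[0,0,0]],
  [1,[0,0,1],[0,0,0]],
  [1,[0,0,1],[0,0,0]],
  [1,[0,0,1],[0,0,0]],
  [1,[0,0,1],[0,0,0]],
  [1,[0,0,0.41],[0,0,0]],
  [1,[0,0,0.41],[0,0,0]],
  [1,[0,0,0],[0,0,0]],
  [0,[0,0,0],[0,0,0]],
  [0,[0,0,0],[0,0,0]],
  [0,[0,0,0],[0,0,0]],
  [0,[0,0,0],[0,0,0]],
], force=30)

```text
time: 7.6
ee_pos: [384.4, -342.9, 3.6]
orientation: [0.001, 0.267, 0.964, -0.0]
force: [-2.5, -0.7, 5.3]
gripper_width: 49.2
finger_force: 31.1
```

```bash
python3 go.py 460.8 45 160 85.6; python3 - <<'E'
from q import *
im,C=snap("wrist","w5.png")
E
```

```text
t 7.6 shift mm [ 134.1  371.7 -156.7] shares [ 6.7  18.59 -7.83] turn z deg -26.6 share -6.65 cur 59.0 j6 -1.76 tilt [ 8.e-04 -1.e-03 -1.e+00] grip 49.2 31.1
```

View pics/w5.png

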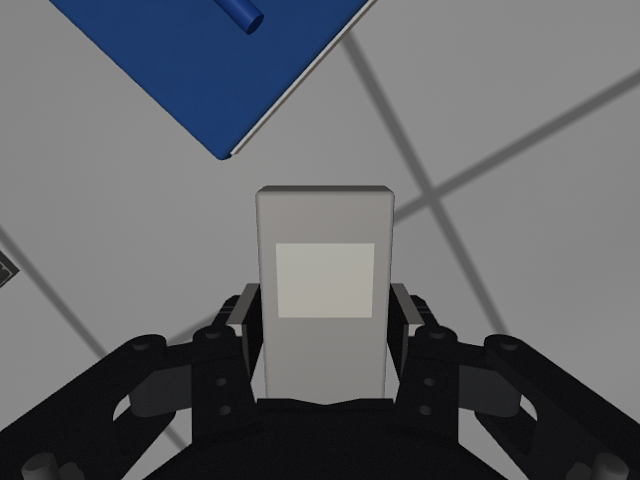

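Grip is on, with the can between the pads at 49 mm. The can's rear edge shows at row 193. I'll work out the can centre relative to the TCP.

```bash
python3 - <<'E'
from q import *
s=arm.get_state(); C=cam("wrist",s); Rm=rot(s["orientation"])
P=onz(C,[(257,191),(393,191),(265,385),(385,385)],18); L=(P-s["ee_pos"])@Rm; print(P.round(1),L.round(1), s["ee_pos"])
E
```

```text
[[ 330.7 -337.9   18. ]
 [ 355.3 -296.9   18. ]
 [ 399.  -379.9   18. ]
 [ 424.5 -337.4   18. ]] [[ 48.6 -23.4 -14.4]
 [ 48.5  24.4 -14.4]
 [-31.6 -24.2 -14.3]
 [-31.6  25.3 -14.3]] [ 384.3937518  -342.8350042     3.64209396]
```

Request:
servo_tool([
  [0,[0,0,-0.5],[0,0,0]],
  [0,[0,0,-0.8],[0,0,-0.95]],
  [0,[0,0,-0.8],[0,0,-0.95]],
  [0,[0,0,-0.8],[0,0,-0.95]],
  [0,[0,0,-0.8],[0,0,-0.95]],
  [0,[0,0,-0.8],[0,0,-0.95]],
  [0,[0,0,-0.8],[0,0,-0.95]],
  [0,[0,0,0],[0,0,-0.95]],
])

```text
time: 8.65
ee_pos: [384.6, -342.8, 110.7]
orientation: [0.001, 0.037, 0.999, -0.001]
force: [1.1, 0.4, -2.5]
gripper_width: 48.8
finger_force: 32.5
```

Request:
servo_tool([
  [0,[-0.11,0.98,0],[0,0,0]],
  [0,[-0.11,0.98,0],[0,0,0]],
  [0,[-0.11,0.98,0],[0,0,0]],
  [0,[-0.11,0.98,0],[0,0,0]],
  [0,[-0.11,0.98,0],[0,0,0]],
  [0,[-0.11,0.98,0],[0,0,0]],
  [0,[-0.11,0.98,0],[0,0,0]],
  [0,[-0.11,0.98,0],[0,0,0]],
  [0,[-0.11,0.98,0],[0,0,0]],
  [0,[-0.11,0.98,0],[0,0,0]],
  [0,[-0.11,0.98,0],[0,0,0]],
  [0,[-0.11,0.98,0],[0,0,0]],
  [0,[-0.11,0.98,0],[0,0,0]],
  [0,[-0.11,0.98,0],[0,0,0]],
  [0,[-0.11,0.98,0],[0,0,0]],
  [0,[-0.11,0.98,0],[0,0,0]],
  [0,[-0.11,0.98,0],[0,0,0]],
  [0,[-0.11,0.98,0],[0,0,0]],
  [0,[-0.1,0.9,0],[0,0,0]],
  [0,[0,0,0],[0,0,0]],
])

```text
time: 11.15
ee_pos: [453.9, 25.7, 108.9]
orientation: [0.0, 0.037, 0.999, 0.0]
force: [-0.1, 0.5, -2.4]
gripper_width: 48.8
finger_force: 32.5
```

```bash
python3 go.py 459.8 45 30 85.6
```

```text
t 11.15 shift mm [-4.5 19.7 78.9] shares [-0.22  0.99  3.94] turn z deg 0.11 share 0.03 cur 85.71 j6 -1.44 tilt [ 1.e-04  1.e-04 -1.e+00] grip 48.8 32.5
```

Request:
servo_tool([
  [0,[-0.11,0.5,0.3],[0,0,0]],
  [0,[-0.11,0.49,0.7],[0,0,0]],
  [0,[0,0,0.9],[0,0,0]],
  [0,[0,0,0.9],[0,0,0]],
  [0,[0,0,0.7],[0,0,0]],
  [0,[0,0,0.3],[0,0,0]],
  [0,[0,0,0.1],[0,0,0]],
  [0,[0,0,0.06],[0,0,0]],
  [0,[0,0,0.04],[0,0,0]],
  [0,[0,0,0],[0,0,0]],
])

```text
time: 12.4
ee_pos: [460.1, 43.5, 29.2]
orientation: [0.0, 0.038, 0.999, 0.0]
force: [0.1, -0.5, -2.1]
gripper_width: 49.3
finger_force: 32.5
```

```bash
python3 go.py 459.8 45 28.8 85.6
```

```text
t 12.4 shift mm [0.4 1.4 0.4] shares [0.02 0.07 0.02] turn z deg -0.01 share -0.0 cur 85.59 j6 -1.4 tilt [ 6.e-04  0.e+00 -1.e+00] grip 49.3 32.5
```

Request:
servo_tool([
  [0,[0,0.07,0],[0,0,0]],
  [0,[0,0,0.04],[0,0,0]],
  [0,[0,0,0.03],[0,0,0]],
  [0,[0,0,0],[0,0,0]],
])

```text
time: 12.9
ee_pos: [460.3, 45.1, 28.6]
orientation: [0.0, 0.038, 0.999, 0.0]
force: [-5.1, 0.1, 18.5]
gripper_width: 49.2
finger_force: 34.7
```

Request:
servo_tool([
  [1,[0,0,0],[0,0,0]],
  [1,[0,0,0],[0,0,0]],
  [1,[0,0,-0.4],[0,0,0]],
  [1,[0,0,-1],[0,0,0]],
  [1,[0,0,-1],[0,0,0]],
  [1,[0,0,-1],[0,0,0]],
  [1,[0,0,-1],[0,0,0]],
  [1,[0,0,-1],[0,0,0]],
  [1,[0,0,-1],[0,0,0]],
  [1,[0.4,0,-1],[0,0,0]],
  [1,[0.4,0,-1],[0,0,0]],
  [1,[0.4,0,-1],[0,0,0]],
  [1,[0.4,0,-1],[0,0,0]],
  [1,[0,0,0],[0,0,0]],
])

```text
time: 14.65
ee_pos: [428.6, 47.5, 236.9]
orientation: [0.002, 0.038, 0.999, 0.0]
force: [0.6, 0.7, 0.4]
gripper_width: 85.4
finger_force: 0.0
```

```bash
python3 - <<'E'
from q import *
im,C=snap("wrist","w6.png");savecam(C,"w6.npz"); print(C[2],proj(C,[[460.5,45,43],[460.5,45,25]]))
E
```

```text
[361.54843102  52.67379581 379.17625476] [[324.14424894 242.64506165]
 [324.14540225 237.58629318]]
```

View pics/w6.png

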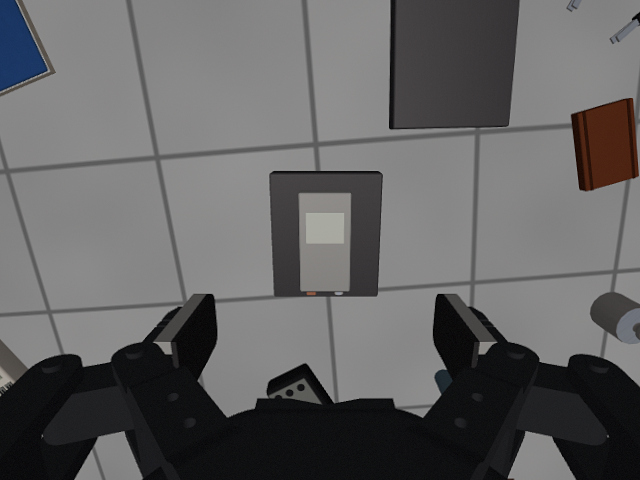

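Request:
servo_tool([
  [1,[0.5,0.97,0],[0,0,0]],
  [1,[0.5,0.97,0],[0,0,0]],
  [1,[0.5,0.97,0],[0,0,0]],
  [1,[0.5,0.97,0],[0,0,0]],
  [1,[0.5,0.97,0],[0,0,0]],
  [1,[0.5,0.97,0],[0,0,0]],
  [1,[0.5,0.97,0],[0,0,0]],
  [1,[0.5,0.97,0],[0,0,0]],
  [1,[0.5,0.97,0],[0,0,0]],
  [1,[0.3,0.97,0],[0,0,0]],
  [1,[0,0.97,0],[0,0,0]],
  [1,[0,0,0],[0,0,0]],
])

```text
time: 16.2
ee_pos: [349.1, 268.5, 235.0]
orientation: [-0.0, 0.038, 0.999, -0.0]
force: [-0.3, -0.1, 0.3]
gripper_width: 85.5
finger_force: 0.0
```

```bash
python3 - <<'E'
from q import *
im,C=snap("wrist","w7.png");savecam(C,"w7.npz"); print(C[2],proj(C,[[390,346,12]]))
E
```

```text
[282.50659886 273.69317914 377.42985649] [[401.60633558 238.16670584]]
```

Request:
servo_tool([
  [1,[0,0.97,0],[0,0,0]],
  [1,[0,0.97,0],[0,0,0]],
  [1,[0,0.97,0],[0,0,0]],
  [1,[0,0.97,0],[0,0,0]],
  [1,[0,0,0],[0,0,0]],
  [1,[0,0,0],[0,0,0]],
])

```text
time: 17.0
ee_pos: [354.5, 344.8, 235.2]
orientation: [-0.0, 0.038, 0.999, -0.0]
force: [-0.7, 0.5, 0.9]
gripper_width: 84.6
finger_force: 0.0
```

```bash
cat > s.py <<'E'
from q import *
im,C=snap("wrist","w8.png");savecam(C,"w8.npz")
q=[];cs=[]
for f in("w7","w8"):
    im=cv2.imread(f"pics/{f}.png")[:,:,::-1].astype(int);C=loadcam(f+".npz");cs.append(C)
    m=((im[:,:,0]-im[:,:,2])>25).astype(np.uint8); u=proj(C,[[390,346,12]])[0].astype(int)
    z=np.zeros_like(m);z[max(0,u[1]-90):u[1]+90,max(0,u[0]-90):u[0]+90]=1
    m=cv2.morphologyEx(m*z,cv2.MORPH_CLOSE,np.ones((5,5))); Q,h=quad(m);q.append(Q);print(u,Q.tolist(),rect(C,h,12))
P=np.array([min(q[1],key=lambda b:np.linalg.norm(b-p)) for p in proj(cs[1],onz(cs[0],q[0],12))])
print(tri(cs[0],q[0],cs[1],P).round(1))
E
python3 s.py
```

```text
[401 238] [[406.0, 195.0], [424.0, 266.0], [376.0, 280.0], [356.0, 210.0]] [389.7 334.9  55.4  80.8  12.3]
[328 238] [[332.0, 196.0], [353.0, 267.0], [305.0, 280.0], [282.0, 212.0]] [390.1 335.4  55.4  80.3  12.1]
[[3.469e+02 3.531e+02 3.800e+00 7.000e-01]
 [4.241e+02 3.700e+02 9.000e+00 7.000e-01]
 [4.344e+02 3.176e+02 1.210e+01 4.000e-01]
 [3.583e+02 3.005e+02 7.900e+00 1.600e+00]]
```

View pics/w8.png

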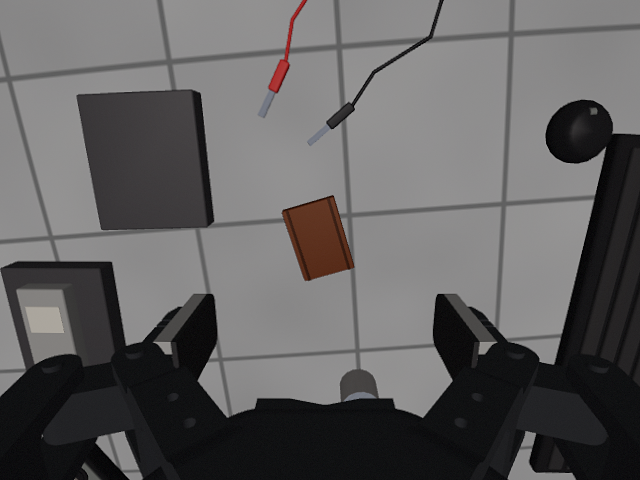

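Frame w6 shows the cell at (325,242), well centred on the plate at (326,234). Frame w8 shows the spreader at (318,238): centre (390,335), yaw 12.2°, height about 8-12 mm, size 55×80, as expected.

```bash
python3 go.py 390 335.2 0 102.2; python3 - <<'E'
from q import *
im=cv2.imread("pics/w6.png")[:,:,::-1];C=loadcam("w6.npz")
v=im.astype(int).mean(2); m=(v<88).astype(np.uint8); z=np.zeros_like(m); z[160:300,262:390]=1
m=cv2.morphologyEx(m*z,cv2.MORPH_OPEN,np.ones((5,5))); Q,h=quad(m); print("plate",Q.tolist(),rect(C,h,25))
m2=(v>100).astype(np.uint8); z=np.zeros_like(m); z[180:293,285:365]=1; m2=cv2.morphologyEx(m2*z,cv2.MORPH_OPEN,np.ones((7,7)));Q,h=quad(m2); print("cell",Q.tolist(),rect(C,h,43))
E
```

```text
t 17.05 shift mm [-36.2  -6.4 235.3] shares [-1.81 -0.32 11.76] turn z deg -16.6 share -4.15 cur 85.6 j6 -0.73 tilt [-4.e-04 -6.e-04 -1.e+00] grip 85.4 0.0
plate [[380.0, 172.0], [377.0, 294.0], [274.0, 296.0], [270.0, 173.0]] [459.4  46.4 109.4 130.5  -4.4]
cell [[350.0, 193.0], [348.0, 290.0], [301.0, 290.0], [299.0, 193.0]] [461.2  45.2  48.9  97.1  -4.4]
```

Request:
servo_tool([
  [1,[-0.9,-0.16,0.76],[0,0,0]],
  [1,[-0.91,-0.16,1],[0,0,0]],
  [1,[0,0,1],[0,0,-0.83]],
  [1,[0,0,1],[0,0,-0.83]],
  [1,[0,0,1],[0,0,-0.83]],
  [1,[0,0,1],[0,0,-0.83]],
  [1,[0,0,1],[0,0,-0.83]],
  [1,[0,0,1],[0,0,0]],
  [1,[0,0,1],[0,0,0]],
  [1,[0,0,1],[0,0,0]],
  [1,[0,0,1],[0,0,0]],
  [1,[0,0,0.7],[0,0,0]],
  [1,[0,0,0.3],[0,0,0]],
  [1,[0,0,0],[0,0,0]],
  [0,[0,0,0],[0,0,0]],
  [0,[0,0,0],[0,0,0]],
  [0,[0,0,0],[0,0,0]],
  [0,[0,0,0],[0,0,0]],
], force=25)

```text
time: 19.3
ee_pos: [390.7, 336.1, 1.1]
orientation: [0.0, -0.106, 0.994, 0.0]
force: [-0.7, -1.5, 6.4]
gripper_width: 55.2
finger_force: 26.2
```

```bash
python3 go.py 461 45.3 150 85.6; python3 - <<'E'
from q import *
s=arm.get_state();Rm=rot(s["orientation"]); im,C=snap("wrist","w9.png"); i=im.astype(int)
m=((i[:,:,0]-i[:,:,2])>25).astype(np.uint8); m=cv2.morphologyEx(m,cv2.MORPH_CLOSE,np.ones((5,5))); n,l,st,ce=cv2.connectedComponentsWithStats(m)
k=1+np.argmax(st[1:,4]); print(st[k]); ys,xs=np.where(l==k); r=int(np.percentile(ys,1)); 
print(((onz(C,[(np.median(xs),st[k][1]),(st[k][0],300),(st[k][0]+st[k][2],300)],12)-s["ee_pos"])@Rm).round(1),s["ee_pos"])
E
```

```text
t 19.3 shift mm [  -7.4 -299.  -149.1] shares [ -0.37 -14.95  -7.45] turn z deg 16.61 share 4.15 cur 102.21 j6 -1.08 tilt [ 9.e-04  7.e-04 -1.e+00] grip 55.2 26.2
[  250   208   150   188 26085]
[[ 41.6   0.2 -11. ]
 [  5.  -29.3 -11. ]
 [  4.9  29.7 -10.9]] [390.69041121 336.10531325   1.05696361]
```

Request:
servo_tool([
  [0,[0,0,-0.5],[0,0,0]],
  [0,[0,0,-1],[0,0,0.83]],
  [0,[0,0,-1],[0,0,0.83]],
  [0,[0,0,-1],[0,0,0.83]],
  [0,[0,0,-1],[0,0,0.83]],
  [0,[0,0,-1],[0,0,0.83]],
  [0,[-0.31,-0.95,-0.5],[0,0,0]],
  [0,[-0.31,-0.95,0],[0,0,0]],
  [0,[-0.31,-0.95,0],[0,0,0]],
  [0,[-0.31,-0.95,0],[0,0,0]],
  [0,[-0.31,-0.95,0],[0,0,0]],
  [0,[-0.31,-0.95,0],[0,0,0]],
  [0,[-0.31,-0.95,0],[0,0,0]],
  [0,[-0.31,-0.95,0],[0,0,0]],
  [0,[-0.31,-0.95,0],[0,0,0]],
  [0,[-0.31,-0.95,0],[0,0,0]],
  [0,[-0.31,-0.95,0],[0,0,0]],
  [0,[-0.31,-0.95,0],[0,0,0]],
  [0,[-0.31,-0.95,0],[0,0,0]],
  [0,[-0.31,-0.95,0],[0,0,0]],
])

```text
time: 21.85
ee_pos: [455.5, 61.9, 119.5]
orientation: [-0.001, 0.038, 0.999, -0.0]
force: [0.8, 0.3, -1.0]
gripper_width: 54.7
finger_force: 27.3
```

Request:
servo_tool([
  [0,[-0.28,-0.93,0],[0,0,0]],
  [0,[0,0,0],[0,0,0]],
  [0,[0,0,0],[0,0,0]],
])

```text
time: 22.22
ee_pos: [459.9, 44.5, 119.8]
orientation: [-0.001, 0.039, 0.999, 0.0]
force: [0.2, 0.1, -0.8]
gripper_width: 55.0
finger_force: 27.3
```

```bash
python3 go.py 461 45.3 45.5 85.6
```

```text
t 22.23 shift mm [-1.1  0.9 74.3] shares [-0.05  0.04  3.72] turn z deg -0.05 share -0.01 cur 85.55 j6 -1.4 tilt [-0.0011  0.     -1.    ] grip 55.0 27.3
```

Request:
servo_tool([
  [0,[-0.05,0.03,0.9],[0,0,0]],
  [0,[0,0,1],[0,0,0]],
  [0,[0,0,1],[0,0,0]],
  [0,[0,0,0.5],[0,0,0]],
  [0,[0,0,0.25],[0,0,0]],
  [0,[0,0,0.06],[0,0,0]],
  [0,[0,0,0],[0,0,0]],
  [0,[0,0,0.03],[0,0,0]],
  [0,[0,0,0],[0,0,0]],
])

```text
time: 23.35
ee_pos: [461.9, 45.4, 45.7]
orientation: [0.0, 0.038, 0.999, 0.0]
force: [1.4, -0.2, -0.4]
gripper_width: 55.1
finger_force: 27.3
```

```bash
python3 go.py 461 45.3 44.1 85.6
```

```text
t 23.35 shift mm [ 0.8 -0.2  1.6] shares [ 0.04 -0.01  0.08] turn z deg -0.01 share -0.0 cur 85.59 j6 -1.4 tilt [ 5.e-04  0.e+00 -1.e+00] grip 55.1 27.3
```

Request:
servo_tool([
  [0,[0.02,0,0.04],[0,0,0]],
  [0,[0,0,0.03],[0,0,0]],
  [0,[0,0,0.03],[0,0,0]],
  [0,[0,0,0],[0,0,0]],
])

```text
time: 23.85
ee_pos: [461.2, 45.4, 44.0]
orientation: [-0.0, 0.038, 0.999, -0.0]
force: [-4.0, 0.1, 11.8]
gripper_width: 55.2
finger_force: 28.5
```

Request:
servo_tool([
  [1,[0,0,0],[0,0,0]],
  [1,[0,0,0],[0,0,0]],
  [1,[0,0,-0.4],[0,0,0]],
  [1,[0,0,-1],[0,0,0]],
  [1,[0,0,-1],[0,0,0]],
  [1,[0,0,-1],[0,0,0]],
  [1,[0,0,-1],[0,0,0]],
  [1,[0,0,-1],[0,0,0]],
  [1,[0.4,0,-1],[0,0,0]],
  [1,[0.4,0,-1],[0,0,0]],
  [1,[0.4,0,-1],[0,0,0]],
  [1,[0.4,0,-1],[0,0,0]],
  [1,[0,0,0],[0,0,0]],
])

```text
time: 25.48
ee_pos: [429.9, 48.0, 233.0]
orientation: [0.002, 0.038, 0.999, 0.0]
force: [0.5, 0.4, -0.1]
gripper_width: 85.6
finger_force: 0.0
```

```bash
python3 - <<'E'
from q import *
im,C=snap("wrist","w10.png");savecam(C,"w10.npz"); i=im.astype(int)
m=((i[:,:,0]-i[:,:,2])>25).astype(np.uint8);z=np.zeros_like(m);z[140:320,240:410]=1; Q,h=quad(cv2.morphologyEx(m*z,cv2.MORPH_CLOSE,np.ones((5,5)))); print(Q.tolist(),"spreader",rect(C,h,55))
v=i.mean(2); m=(v<88).astype(np.uint8); z=np.zeros_like(m); z[160:300,262:390]=1; Q,h=quad(m*z); print("plate",rect(C,h,25))
E
```

```text
[[354.0, 203.0], [353.0, 286.0], [296.0, 286.0], [294.0, 204.0]] spreader [460.1  45.8  55.5  79.5  -4.4]
plate [459.6  46.5 109.1 131.1  -4.4]
```

Request:
servo_tool([
  [1,[-0.29,1,0],[0,0,0]],
  [1,[-0.29,1,0],[0,0,0]],
  [1,[-0.29,1,0],[0,0,0]],
  [1,[-0.29,1,0],[0,0,0]],
  [1,[-0.29,1,0],[0,0,0]],
  [1,[-0.29,1,0],[0,0,0]],
  [1,[-0.29,1,0],[0,0,0]],
  [1,[-0.29,1,0],[0,0,0]],
  [1,[-0.29,1,0],[0,0,0]],
  [1,[-0.29,1,0],[0,0,0]],
  [1,[-0.29,1,0],[0,0,0]],
  [1,[-0.29,1,0],[0,0,0]],
  [1,[0,0,0],[0,0,0]],
])

```text
time: 27.15
ee_pos: [517.7, 283.4, 231.3]
orientation: [0.0, 0.038, 0.999, 0.0]
force: [-0.6, -0.6, -1.0]
gripper_width: 85.4
finger_force: 0.0
```

```bash
python3 - <<'E'
from q import *
im,C=snap("wrist","w11.png");savecam(C,"w11.npz"); print(C[2],proj(C,[[575,360,42]]))
E
```

```text
[451.02083341 288.47305876 373.75636637] [[408.04227477 263.80588439]]
```

Request:
servo_tool([
  [1,[-0.29,1,0],[0,0,0]],
  [1,[-0.29,1,0],[0,0,0]],
  [1,[-0.29,1,0],[0,0,0]],
  [1,[-0.29,1,0],[0,0,0]],
  [1,[0,0,0],[0,0,0]],
  [1,[0,0,0],[0,0,0]],
])

```text
time: 27.95
ee_pos: [546.2, 359.7, 231.2]
orientation: [-0.0, 0.038, 0.999, -0.0]
force: [0.4, -0.8, 0.5]
gripper_width: 85.4
finger_force: 0.0
```

```bash
python3 - <<'E'
from q import *
im,C=snap("wrist","w12.png");savecam(C,"w12.npz"); print(C[2],proj(C,[[575,360,42]]))
a=cv2.imread("pics/w11.png");b=cv2.imread("pics/w12.png")
cv2.imwrite("pics/wt.png",np.hstack([cv2.resize(a[130:330,300:500],(400,400)),cv2.resize(b[130:330,230:430],(400,400))]))
E
```

```text
[479.6256565  365.02387158 373.64303566] [[327.05064899 241.46567898]]
```

View pics/wt.png

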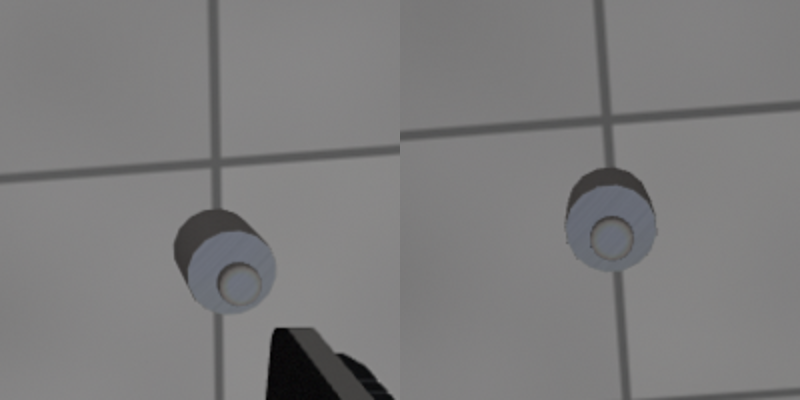

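The crops show the weight's shoulder disc at w11 (415.5,266) and w12 (335.5,244), and its knob at (419.5,272) and (336,249.5). The spreader sits within 1 mm of the plate centre.

```bash
python3 - <<'E'
from q import *
A=loadcam("w11.npz");B=loadcam("w12.npz")
print(tri(A,[(415.5,266),(419.5,272)],B,[(335.5,244),(336,249.5)]).round(1), onz(A,[(415.5,266)],42),onz(B,[(335.5,244)],42),onz(B,[(336,249.5)],62))
E
python3 go.py 577.5 352 22 85.6
```

```text
[[5.789e+02 3.678e+02 3.920e+01 1.000e-01]
 [5.795e+02 3.678e+02 5.450e+01 4.000e-01]] [[577.80744775 367.17953431  42.        ]] [[578.10294371 367.7930911   42.        ]] [[577.31184416 367.72046687  62.        ]]
t 28.0 shift mm [-31.9  -4.9 209.3] shares [-1.59 -0.25 10.46] turn z deg -0.0 share -0.0 cur 85.6 j6 -0.91 tilt [-5.e-04 -5.e-04 -1.e+00] grip 85.5 0.0
```

Request:
servo_tool([
  [1,[-0.78,0.25,0.5],[0,0,0]],
  [1,[-0.78,0.25,0.5],[0,0,0]],
  [1,[0,0,1],[0,0,0]],
  [1,[0,0,1],[0,0,0]],
  [1,[0,0,1],[0,0,0]],
  [1,[0,0,1],[0,0,0]],
  [1,[0,0,1],[0,0,0]],
  [1,[0,0,1],[0,0,0]],
  [1,[0,0,1],[0,0,0]],
  [1,[0,0,1],[0,0,0]],
  [1,[0,0,1],[0,0,0]],
  [1,[0,0,0.6],[0,0,0]],
  [1,[0,0,0.26],[0,0,0]],
  [1,[0,0,0],[0,0,0]],
  [0,[0,0,0],[0,0,0]],
  [0,[0,0,0],[0,0,0]],
  [0,[0,0,0],[0,0,0]],
  [0,[0,0,0],[0,0,0]],
  [0,[0,0,0],[0,0,0]],
], force=45)

```text
time: 30.38
ee_pos: [578.6, 367.4, 15.2]
orientation: [0.0, 0.038, 0.999, 0.0]
force: [-1.1, -1.9, 5.6]
gripper_width: 42.2
finger_force: 45.6
```

```bash
python3 go.py 460.3 45.6 69 85.6; python3 - <<'E'
from q import *
im,C=snap("wrist","w13.png")
cv2.imwrite("pics/w13c.png",im[100:,120:520,::-1])
E
```

```text
t 30.38 shift mm [  93.3 -329.9  -53.9] shares [  4.66 -16.49  -2.7 ] turn z deg 0.0 share 0.0 cur 85.6 j6 -0.93 tilt [ 6.e-04  1.e-04 -1.e+00] grip 42.2 45.6
```

View pics/w13c.png

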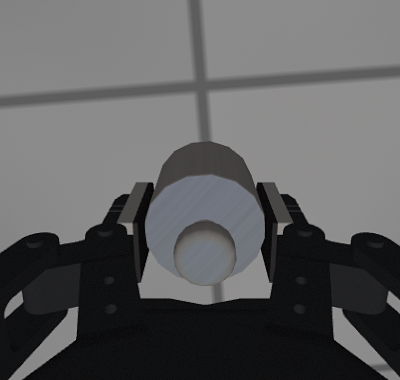

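```bash
python3 - <<'E'
from q import *
s=arm.get_state();C=cam("wrist",s);Rm=rot(s["orientation"])
for px,z in(((325,331),42),((325,352),62)): print(((onz(C,[px],z)-s["ee_pos"])@Rm).round(1))
E
```

```text
[[  0.5   0.3 -26.8]]
[[  4.9   0.3 -46.8]]
```

Request:
servo_tool([
  [0,[0,0,-0.5],[0,0,0]],
  [0,[0,0,-1],[0,0,0]],
  [0,[0,0,-1],[0,0,0]],
  [0,[0,0,-1],[0,0,0]],
  [0,[0,0,-1],[0,0,0]],
  [0,[0,0,-1],[0,0,0]],
  [0,[0.15,-0.5,-0.4],[0,0,0]],
  [0,[0.25,-0.9,0],[0,0,0]],
  [0,[0.25,-0.9,0],[0,0,0]],
  [0,[0.25,-0.9,0],[0,0,0]],
  [0,[0.25,-0.9,0],[0,0,0]],
  [0,[0.25,-0.9,0],[0,0,0]],
  [0,[0.25,-0.9,0],[0,0,0]],
  [0,[0.25,-0.9,0],[0,0,0]],
  [0,[0.25,-0.9,0],[0,0,0]],
  [0,[0.25,-0.9,0],[0,0,0]],
  [0,[0.25,-0.9,0],[0,0,0]],
  [0,[0.25,-0.9,0],[0,0,0]],
  [0,[0.25,-0.9,0],[0,0,0]],
  [0,[0.25,-0.9,0],[0,0,0]],
])

```text
time: 32.92
ee_pos: [491.4, 128.2, 132.3]
orientation: [0.0, 0.038, 0.999, -0.0]
force: [-0.1, 0.6, -5.4]
gripper_width: 42.8
finger_force: 46.9
```

Request:
servo_tool([
  [0,[0.25,-0.9,0],[0,0,0]],
  [0,[0.25,-0.9,0],[0,0,0]],
  [0,[0.25,-0.9,0],[0,0,0]],
  [0,[0.25,-0.9,0],[0,0,0]],
  [0,[0.13,-0.6,0],[0,0,0]],
  [0,[0,0,0],[0,0,0]],
  [0,[0,0,0],[0,0,0]],
])

```text
time: 33.8
ee_pos: [463.2, 47.5, 132.4]
orientation: [0.0, 0.039, 0.999, 0.0]
force: [-0.1, 0.2, -5.5]
gripper_width: 42.5
finger_force: 46.9
```

```bash
python3 go.py 460.3 45.6 72 85.6
```

```text
t 33.8 shift mm [ 2.8 -2.2 60.4] shares [ 0.14 -0.11  3.02] turn z deg -0.02 share -0.0 cur 85.58 j6 -1.39 tilt [ 6.e-04  2.e-04 -1.e+00] grip 42.5 46.9
```

Request:
servo_tool([
  [0,[0.09,-0.11,0.5],[0,0,0]],
  [0,[0,0,0.8],[0,0,0]],
  [0,[0,0,0.8],[0,0,0]],
  [0,[0,0,0.6],[0,0,0]],
  [0,[0,0,0.3],[0,0,0]],
  [0,[0,0,0],[0,0,0]],
  [0,[0,0,0],[0,0,0]],
])

```text
time: 34.67
ee_pos: [461.2, 45.4, 72.6]
orientation: [0.0, 0.038, 0.999, 0.0]
force: [-1.0, 0.2, -4.5]
gripper_width: 43.0
finger_force: 46.9
```

```bash
python3 go.py 461.3 45.6 70.2 85.6
```

```text
t 34.67 shift mm [-0.   0.2  2.4] shares [-0.    0.01  0.12] turn z deg -0.0 share -0.0 cur 85.6 j6 -1.4 tilt [ 7.e-04  1.e-04 -1.e+00] grip 43.0 46.9
```

Request:
servo_tool([
  [0,[0,0,0.04],[0,0,0]],
  [0,[0,0,0.03],[0,0,0]],
  [0,[0,0,0.03],[0,0,0]],
  [0,[0,0,0],[0,0,0]],
  [0,[0,0,0],[0,0,0]],
])

```text
time: 35.3
ee_pos: [460.9, 45.3, 70.3]
orientation: [0.0, 0.038, 0.999, -0.0]
force: [-0.8, -0.2, -4.6]
gripper_width: 42.7
finger_force: 46.9
```

Request:
servo_tool([
  [0,[0,0,0.02],[0,0,0]],
  [0,[0,0,0.02],[0,0,0]],
  [0,[0,0,0],[0,0,0]],
])

```text
time: 35.67
ee_pos: [460.9, 45.3, 70.1]
orientation: [0.0, 0.038, 0.999, 0.0]
force: [-3.1, -0.1, 7.9]
gripper_width: 42.6
finger_force: 48.3
```

Request:
servo_tool([
  [0.65,[0,0,0],[0,0,0]],
  [1,[0,0,0],[0,0,0]],
  [1,[0,0,0],[0,0,0]],
  [1,[0,0,-0.4],[0,0,0]],
  [1,[0,0,-1],[0,0,0]],
  [1,[0,0,-1],[0,0,0]],
  [1,[0,0,-1],[0,0,0]],
  [1,[0,0,-1],[0,0,0]],
  [1,[0,0,-1],[0,0,0]],
  [1,[0,0,-1],[0,0,0]],
  [1,[0,0,-1],[0,0,0]],
  [1,[0,0,-0.6],[0,0,0]],
  [1,[-0.9,-0.1,0],[0,0,-1]],
  [1,[-0.9,-0.1,0],[0,0,-1]],
  [1,[-0.9,-0.1,0],[0,0,-1]],
  [1,[-0.9,-0.1,0],[0,0,-1]],
  [1,[-0.9,-0.1,0],[0,0,-1]],
  [1,[-0.9,-0.1,0],[0,0,-1]],
  [1,[0,0,0],[0,0,0]],
])

```text
time: 38.05
ee_pos: [569.3, 44.0, 229.2]
orientation: [-0.0, -0.17, 0.985, -0.0]
force: [-0.2, 0.1, 0.9]
gripper_width: 85.7
finger_force: 0.0
```

```bash
python3 - <<'E'
from q import *
im,C=snap("wrist","w14.png");savecam(C,"w14.npz"); print(C[2],proj(C,[[667,21,28]]),proj(C,[[461,45,97]]))
E
python3 go.py 640 21 231 116
```

```text
[506.33297008  21.46726635 371.68262142] [[271.2223288  290.57163897]] [[377.48702276  85.77934877]]
t 38.1 shift mm [-59.9 -45.5  -1.9] shares [-2.99 -2.27 -0.1 ] turn z deg -6.48 share -1.62 cur 109.52 j6 -1.84 tilt [-1.e-03 -1.e-04 -1.e+00] grip 85.3 0.0
```

View pics/w14.png

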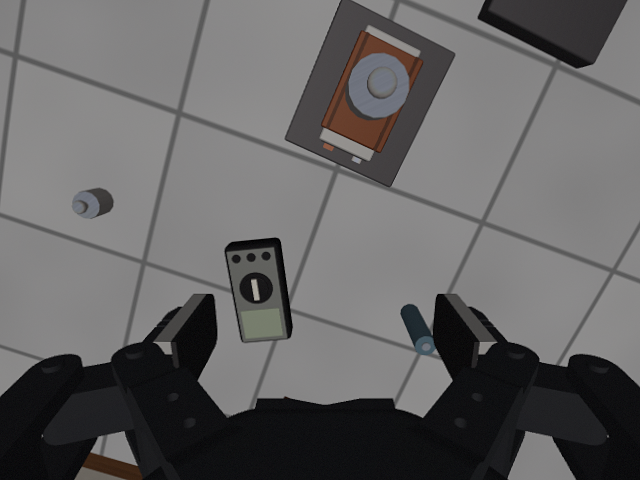

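The stack stands well, with the weight on the spreader at (380,85). The multimeter is at (258,290), display end away from the robot, the round cell at (420,330) and the small weight at (90,203).

Request:
servo_tool([
  [1,[-0.8,-0.8,0],[0,0,0]],
  [1,[-0.8,-0.8,0],[0,0,0]],
  [1,[-0.8,-0.8,0],[0,0,0]],
  [1,[0,0,0],[0,0,0]],
  [1,[0,0,0],[0,0,0]],
])

```text
time: 38.72
ee_pos: [628.8, 14.9, 229.3]
orientation: [-0.001, -0.17, 0.985, 0.0]
force: [-0.2, -0.8, 0.8]
gripper_width: 85.2
finger_force: 0.0
```

```bash
cat > mm.py <<'E'
from q import *
im,C=snap("wrist","w15.png");savecam(C,"w15.npz")
A=loadcam("w14.npz");q=[];cs=[A,C]
for f,C in zip(("w14","w15"),cs):
    i=cv2.imread(f"pics/{f}.png").astype(int); u=proj(C,onz(A,[(258,290)],28))[0].astype(int)
    z=np.zeros((480,640),np.uint8); z[u[1]-60:u[1]+60,u[0]-44:u[0]+40]=1
    v=i.mean(2); g=i[:,:,1]-i[:,:,2]; 
    body=cv2.morphologyEx(((v<118)|(i[:,:,1]-i[:,:,0]>8)).astype(np.uint8)*z,cv2.MORPH_OPEN,np.ones((5,5)))
    body=cv2.morphologyEx(body,cv2.MORPH_CLOSE,np.ones((9,9))); Q,h=quad(body); print(u,Q.tolist(),"body",rect(C,h,20))
    # face: inner lighter region = closed mask of pixels v>75 within body
    cs_=cv2.findContours(body,0,1)[0]; m=np.zeros_like(body); cv2.drawContours(m,[cv2.convexHull(max(cs_,key=cv2.contourArea))],-1,1,-1); m=cv2.erode(m,np.ones((3,3)))
    fc=cv2.morphologyEx(((v>62)&(m>0)).astype(np.uint8),cv2.MORPH_OPEN,np.ones((3,3))); n,l,st,ce=cv2.connectedComponentsWithStats(fc)
    ys=np.argwhere(l==1+np.argmax(st[1:,4]))[:,::-1]; h=cv2.convexHull(ys.astype(np.int32)).reshape(-1,2); Q,_=quad((l==1+np.argmax(st[1:,4]))); q.append(Q);print("face",Q.tolist(),rect(C,h,28))
P=np.array([min(q[1],key=lambda b:np.linalg.norm(b-p)) for p in proj(cs[1],onz(cs[0],q[0],28))]); print(tri(cs[0],q[0],cs[1],P).round(1))
print("round top",onz(A,[(426,346)],70).round(0))
im=cv2.imread("pics/w15.png");cv2.imwrite("pics/w15c.png",cv2.resize(im[120:360,160:480],None,fx=2,fy=2))
E
python3 mm.py
```

```text
[257 290] [[276.0, 237.0], [291.0, 335.0], [242.0, 342.0], [224.0, 248.0]] body [678.   11.   66.4 119.2  25.4]
face [[273.0, 247.0], [286.0, 338.0], [243.0, 341.0], [227.0, 252.0]] [679.4  10.2  47.7 105.3  25.4]
[303 246] [[323.0, 194.0], [335.0, 296.0], [284.0, 303.0], [269.0, 203.0]] body [678.7  11.   61.4 116.7  25.5]
face [[320.0, 201.0], [331.0, 298.0], [286.0, 302.0], [272.0, 206.0]] [678.1   9.5  47.4 101.4  25.5]
[[ 6.236e+02  8.600e+00  2.330e+01  2.000e-01]
 [ 7.131e+02  5.190e+01  2.920e+01  1.000e-01]
 [ 7.344e+02  1.000e+01  2.560e+01  4.000e-01]
 [ 6.435e+02 -3.340e+01  2.460e+01  5.000e-01]]
round top [[653. 175.  70.]]
```

View pics/w15c.png

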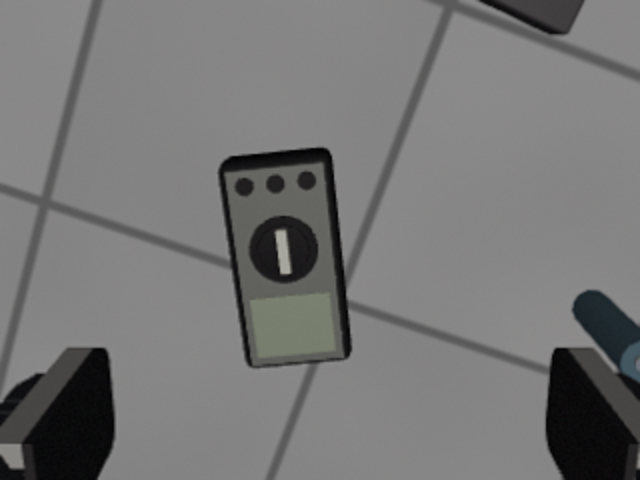

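Multimeter: centre (679,10), yaw 25.5°, face height about 25 mm, on size. Now grasp it.

```bash
python3 go.py 679 10 5 115.5
```

```text
t 38.77 shift mm [-45.7 -21.6 224.3] shares [-2.29 -1.08 11.22] turn z deg -5.93 share -1.48 cur 109.57 j6 -1.89 tilt [-1.e-03  1.e-04 -1.e+00] grip 85.4 0.0
```

Request:
servo_tool([
  [1,[-0.76,-0.36,0.5],[0,0,0]],
  [1,[-0.76,-0.36,0.8],[0,0,0]],
  [1,[-0.76,-0.36,1],[0,0,0]],
  [1,[0,0,1],[0,0,-0.74]],
  [1,[0,0,1],[0,0,-0.74]],
  [1,[0,0,1],[0,0,0]],
  [1,[0,0,1],[0,0,0]],
  [1,[0,0,1],[0,0,0]],
  [1,[0,0,1],[0,0,0]],
  [1,[0,0,1],[0,0,0]],
  [1,[0,0,1],[0,0,0]],
  [1,[0,0,0.6],[0,0,0]],
  [1,[0,0,0.3],[0,0,0]],
  [1,[0,0,0],[0,0,0]],
  [0,[0,0,0],[0,0,0]],
  [0,[0,0,0],[0,0,0]],
  [0,[0,0,0],[0,0,0]],
  [0,[0,0,0],[0,0,0]],
], force=35)

```text
time: 41.02
ee_pos: [680.9, 9.7, 6.5]
orientation: [0.001, -0.221, 0.975, -0.0]
force: [-1.2, -0.4, 5.5]
gripper_width: 55.2
finger_force: 38.6
```

```bash
python3 go.py 469.4 168.6 150 85.6; python3 - <<'E'
from q import *
im,C=snap("wrist","w16.png");s=arm.get_state();Rm=rot(s["orientation"])
cv2.imwrite("pics/w16c.png",im[100:,120:520,::-1])
E
```

```text
t 41.02 shift mm [ 122.2  234.4 -143.8] shares [ 6.11 11.72 -7.19] turn z deg 29.92 share 7.48 cur 115.52 j6 -2.0 tilt [ 0.0014  0.     -1.    ] grip 55.2 38.6
```

View pics/w16c.png

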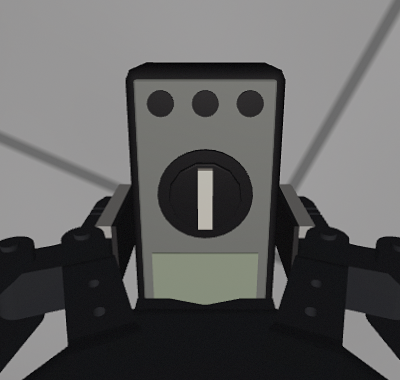

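The multimeter is gripped squarely; its near top edge is at crop row 73, full row 173. Now lift and turn, while working out the lengthwise offset.

```bash
python3 - <<'E'
from q import *
s=arm.get_state();C=cam("wrist",s);Rm=rot(s["orientation"])
print(((onz(C,[(325,165),(325,175),(325,180)],26)-s["ee_pos"])@Rm).round(1))
E
```

```text
[[ 57.8   0.  -19.6]
 [ 54.5   0.  -19.6]
 [ 52.8   0.  -19.6]]
```

Request:
servo_tool([
  [0,[0,0,-0.5],[0,0,0]],
  [0,[0,0,-1],[0,0,0]],
  [0,[0,0,-1],[0,0,0.93]],
  [0,[0,0,-1],[0,0,0.94]],
  [0,[0,0,-1],[0,0,0.93]],
  [0,[0,0,-1],[0,0,0.94]],
  [0,[0,0,-1],[0,0,0.93]],
  [0,[0,0,-0.7],[0,0,0.94]],
  [0,[0,0,0],[0,0,0.93]],
  [0,[0,0,0],[0,0,0.94]],
  [0,[0,0,0],[0,0,0]],
])

```text
time: 42.45
ee_pos: [680.4, 9.7, 150.7]
orientation: [0.0, 0.038, 0.999, 0.0]
force: [0.5, -0.9, -1.8]
gripper_width: 55.1
finger_force: 37.8
```

```bash
python3 go.py 469.4 168.6 6.5 85.6
```

```text
t 42.45 shift mm [222.6 142.3 144. ] shares [11.13  7.12  7.2 ] turn z deg 0.02 share 0.01 cur 85.62 j6 -1.48 tilt [ 9.e-04  0.e+00 -1.e+00] grip 55.1 37.8
```

Request:
servo_tool([
  [0,[0.5,0.3,0],[0,0,0]],
  [0,[0.93,0.6,0],[0,0,0]],
  [0,[0.93,0.6,0],[0,0,0]],
  [0,[0.93,0.6,0],[0,0,0]],
  [0,[0.93,0.6,0],[0,0,0]],
  [0,[0.93,0.6,0],[0,0,0]],
  [0,[0.93,0.6,0],[0,0,0]],
  [0,[0.93,0.6,0],[0,0,0]],
  [0,[0.93,0.6,0],[0,0,0]],
  [0,[0.93,0.6,0],[0,0,0]],
  [0,[0.93,0.6,0],[0,0,0]],
  [0,[0.93,0.6,0],[0,0,0]],
  [0,[0.4,0.22,0.5],[0,0,0]],
  [0,[0,0,1],[0,0,0]],
  [0,[0,0,1],[0,0,0]],
  [0,[0,0,1],[0,0,0]],
  [0,[0,0,1],[0,0,0]],
  [0,[0,0,1],[0,0,0]],
  [0,[0,0,0.7],[0,0,0]],
  [0,[0,0,0],[0,0,0]],
])

```text
time: 44.95
ee_pos: [468.5, 168.5, 24.4]
orientation: [-0.001, 0.038, 0.999, -0.0]
force: [-0.4, -0.3, -2.1]
gripper_width: 55.3
finger_force: 37.8
```

```bash
python3 go.py 469.4 168.6 6.5 85.6
```

```text
t 44.95 shift mm [-0.9  0.2 17.9] shares [-0.05  0.01  0.89] turn z deg -0.01 share -0.0 cur 85.59 j6 -1.15 tilt [-2.e-03 -8.e-04 -1.e+00] grip 55.3 37.8
```

Request:
servo_tool([
  [0,[-0.03,0,0.4],[0,0,0]],
  [0,[0,0,0.3],[0,0,0]],
  [0,[0,0,0.1],[0,0,0]],
  [0,[0,0,0.03],[0,0,0]],
  [0,[0,0,0.03],[0,0,0]],
  [0,[0,0,0],[0,0,0]],
])

```text
time: 45.7
ee_pos: [469.9, 168.8, 8.4]
orientation: [0.0, 0.038, 0.999, 0.0]
force: [0.0, -0.3, -2.1]
gripper_width: 55.0
finger_force: 37.9
```

Request:
servo_tool([
  [0,[0,0,0.05],[0,0,0]],
  [0,[0,0,0.03],[0,0,0]],
  [0,[0,0,0.02],[0,0,0]],
  [0,[0,0,0],[0,0,0]],
])

```text
time: 46.2
ee_pos: [469.8, 168.7, 6.4]
orientation: [-0.0, 0.038, 0.999, -0.0]
force: [-1.0, 0.0, 1.4]
gripper_width: 54.9
finger_force: 38.2
```

Request:
servo_tool([
  [1,[0,0,0],[0,0,0]],
  [1,[0,0,0],[0,0,0]],
  [1,[0,0,-0.4],[0,0,0]],
  [1,[0,0,-1],[0,0,0]],
  [1,[0,0,-1],[0,0,0]],
  [1,[0,0,-1],[0,0,0]],
  [1,[0,0,-1],[0,0,0]],
  [1,[0,0,-1],[0,0,0]],
  [1,[0,0,-1],[0,0,0]],
  [1,[0,0,-1],[0,0,0]],
  [1,[0,0,-1],[0,0,0]],
  [1,[0,0,-1],[0,0,0]],
  [1,[0,0,-1],[0,0,0]],
  [1,[0,0,-1],[0,0,0]],
  [1,[-0.24,-1,0],[0,0,0]],
  [1,[-0.24,-1,0],[0,0,0]],
  [1,[-0.24,-1,0],[0,0,0]],
  [1,[-0.24,-1,0],[0,0,0]],
  [1,[-0.24,-1,0],[0,0,0]],
  [1,[-0.24,-1,0],[0,0,0]],
])

```text
time: 48.7
ee_pos: [489.2, 46.2, 234.8]
orientation: [0.0, 0.038, 0.999, 0.0]
force: [0.8, 0.7, 0.3]
gripper_width: 85.4
finger_force: 0.0
```

Request:
servo_tool([
  [1,[-0.24,-1,0],[0,0,0]],
  [1,[-0.24,-1,0],[0,0,0]],
  [1,[-0.24,-1,0],[0,0,0]],
  [1,[-0.24,-1,0],[0,0,0]],
  [1,[-0.24,-1,0],[0,0,0]],
  [1,[-0.24,-1,0],[0,0,0]],
  [1,[-0.24,-1,0],[0,0,0]],
  [1,[-0.24,-1,0],[0,0,0]],
  [1,[-0.24,-1,0],[0,0,0]],
  [1,[-0.24,-1,0],[0,0,0]],
  [1,[-0.24,-1,0],[0,0,0]],
  [1,[-0.24,-1,0],[0,0,0]],
  [1,[-0.24,-1,0],[0,0,0]],
  [1,[-0.24,-1,0],[0,0,0]],
  [1,[-0.24,-1,0],[0,0,0]],
  [1,[-0.24,-1,0],[0,0,0]],
  [1,[-0.24,-1,0],[0,0,0]],
  [1,[0,0,0],[0,0,0]],
  [1,[0,0,0],[0,0,0]],
])

```text
time: 51.08
ee_pos: [544.4, -298.2, 234.1]
orientation: [-0.0, 0.039, 0.999, 0.0]
force: [0.7, -0.5, 0.3]
gripper_width: 85.8
finger_force: 0.0
```

```bash
python3 - <<'E'
from q import *
im,C=snap("wrist","w17.png");savecam(C,"w17.npz"); print(C[2],proj(C,[[591,-368,26]]))
E
```

```text
[ 477.82505601 -293.05923147  376.57767015] [[259.09527276 258.24131641]]
```

Request:
servo_tool([
  [1,[-0.24,-1,0],[0,0,0]],
  [1,[-0.24,-1,0],[0,0,0]],
  [1,[-0.24,-1,0],[0,0,0]],
  [1,[-0.24,-1,0],[0,0,0]],
  [1,[0,0,0],[0,0,0]],
  [1,[0,0,0],[0,0,0]],
])

```text
time: 51.88
ee_pos: [557.4, -379.6, 234.0]
orientation: [-0.0, 0.039, 0.999, 0.0]
force: [0.5, 0.2, -0.2]
gripper_width: 85.2
finger_force: 0.0
```

```bash
cat > lg.py <<'E'
from q import *
import os
if not os.path.exists("w18.npz"):
    im,C=snap("wrist","w18.png");savecam(C,"w18.npz")
q=[];cs=[loadcam("w17.npz"),loadcam("w18.npz")]
for f,C in zip(("w17","w18"),cs):
    i=cv2.imread(f"pics/{f}.png").astype(int); u=proj(C,[[591,-368,26]])[0].astype(int)
    z=np.zeros((480,640),np.uint8); z[max(0,u[1]-75):u[1]+75,max(0,u[0]-75):u[0]+75]=1
    m=((i.mean(2)>152)).astype(np.uint8)*z; m=cv2.morphologyEx(m,cv2.MORPH_CLOSE,np.ones((25,25))); m=cv2.morphologyEx(m,cv2.MORPH_OPEN,np.ones((9,9)))
    Q,h=quad(m);q.append(Q);print(u,Q.tolist(),rect(C,h,26))
P=np.array([min(q[1],key=lambda b:np.linalg.norm(b-p)) for p in proj(cs[1],onz(cs[0],q[0],26))]); print(tri(cs[0],q[0],cs[1],P).round(1))
E
python3 lg.py
```

```text
[259 258] [[220.0, 235.0], [257.0, 217.0], [292.0, 286.0], [256.0, 290.0]] [ 592.4 -368.5   47.7   84.2   27.5]
[338 240] [[330.0, 197.0], [371.0, 250.0], [354.0, 278.0], [299.0, 226.0]] [ 592.5 -368.6   48.2   84.3   27.8]
[[ 570.6 -406.6   17.8    9.5]
 [ 554.8 -372.8  -12.3    2.8]
 [ 601.9 -336.3   58.    16.8]
 [ 599.7 -359.    97.1    7.9]]
```

View pics/w18.png

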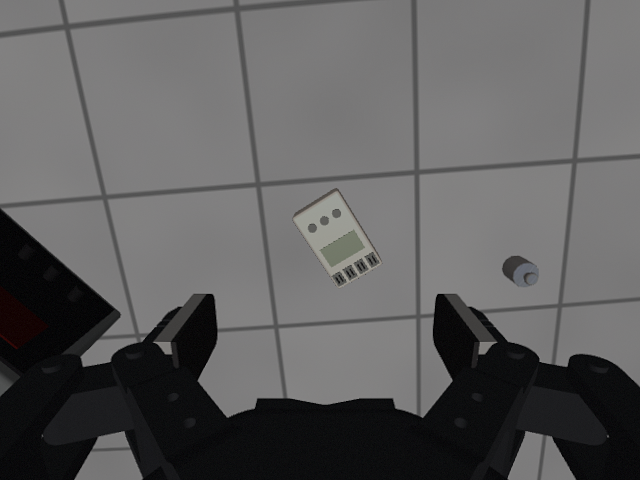

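The logger is at (337,238), with top corners at about (294,217), (338,192), (381,261) and (341,287); the sockets are at the lower (+x) end. I'll refine this with a lower threshold.

```bash
sed -i 's/>152/>143/; s/np.ones((9,9))/np.ones((5,5))/' lg.py; python3 lg.py; python3 - <<'E'
from q import *
C=loadcam("w18.npz"); print(rect(C,np.array([(294,217),(338,192),(381,261),(341,287)]),26))
E
python3 go.py 593 -368.6 5 117.7
```

```text
[259 258] [[250.0, 214.0], [295.0, 285.0], [268.0, 301.0], [216.0, 240.0]] [ 592.2 -368.7   49.8   86.2   27.5]
[338 240] [[333.0, 194.0], [372.0, 250.0], [343.0, 285.0], [296.0, 222.0]] [ 592.1 -369.    49.8   86.6   27.4]
[[ 5.439e+02 -3.701e+02  3.090e+01  2.000e-01]
 [ 6.047e+02 -3.344e+02  4.930e+01  1.670e+01]
 [ 6.429e+02 -3.663e+02  1.750e+01  6.000e-01]
 [ 5.687e+02 -4.083e+02  2.710e+01  8.000e-01]]
[ 591.3 -367.4   49.4   87.7   28. ]
t 51.92 shift mm [-34.7  13.3 229.1] shares [-1.74  0.66 11.46] turn z deg -32.11 share -8.03 cur 85.59 j6 -2.09 tilt [-4.e-04  5.e-04 -1.e+00] grip 85.5 0.0
```

Request:
servo_tool([
  [1,[-0.84,0.33,0],[0,0,0]],
  [1,[-0.84,0.34,0.5],[0,0,0]],
  [1,[0,0,1],[0,0,-0.95]],
  [1,[0,0,1],[0,0,-0.95]],
  [1,[0,0,1],[0,0,-0.95]],
  [1,[0,0,1],[0,0,-0.95]],
  [1,[0,0,1],[0,0,-0.95]],
  [1,[0,0,1],[0,0,-0.95]],
  [1,[0,0,1],[0,0,-0.95]],
  [1,[0,0,1],[0,0,-0.95]],
  [1,[0,0,1],[0,0,-0.4]],
  [1,[0,0,1],[0,0,0]],
  [1,[0,0,0.6],[0,0,0]],
  [1,[0,0,0.3],[0,0,0]],
  [1,[0,0,0],[0,0,0]],
  [0,[0,0,0],[0,0,0]],
  [0,[0,0,0],[0,0,0]],
  [0,[0,0,0],[0,0,0]],
  [0,[0,0,0],[0,0,0]],
], force=35)

```text
time: 54.3
ee_pos: [592.6, -369.2, 7.2]
orientation: [0.0, -0.238, 0.971, -0.0]
force: [0.2, 1.1, 6.6]
gripper_width: 53.4
finger_force: 38.1
```

```bash
python3 go.py 450.6 -75.6 150 85.6; python3 - <<'E'
from q import *
s=arm.get_state();Rm=rot(s["orientation"]); im,C=snap("wrist","w19.png"); v=im.astype(int).mean(2)
col=v[:,315:335].mean(1); print(col[130:300:4].round(0).tolist())
for r in(200,210,220): print(r,((onz(C,[(325,r)],26)-s["ee_pos"])@Rm).round(1)[0][0])
E
```

```text
t 54.3 shift mm [ -10.2  325.8 -143.1] shares [-0.51 16.29 -7.16] turn z deg 31.99 share 8.0 cur 117.59 j6 -2.61 tilt [ 1.e-03 -7.e-04 -1.e+00] grip 53.4 38.1
[96.0, 91.0, 100.0, 115.0, 129.0, 132.0, 132.0, 132.0, 132.0, 133.0, 133.0, 133.0, 133.0, 133.0, 133.0, 133.0, 78.0, 86.0, 91.0, 145.0, 156.0, 161.0, 161.0, 161.0, 161.0, 161.0, 161.0, 161.0, 161.0, 104.0, 94.0, 95.0, 94.0, 94.0, 102.0, 162.0, 160.0, 160.0, 160.0, 160.0, 159.0, 159.0, 159.0]
200 45.9
210 42.5
220 38.9
```

Request:
servo_tool([
  [0,[0,0,-0.5],[0,0,0]],
  [0,[0,0,-1],[0,0,1]],
  [0,[0,0,-1],[0,0,1]],
  [0,[0,0,-1],[0,0,1]],
  [0,[0,0,-1],[0,0,1]],
  [0,[0,0,-1],[0,0,1]],
  [0,[0,0,-0.5],[0,0,1]],
  [0,[0,0,0],[0,0,1]],
  [0,[0,0,0],[0,0,1]],
  [0,[0,0,0],[0,0,0]],
])

```text
time: 55.6
ee_pos: [592.0, -368.8, 126.5]
orientation: [-0.0, 0.038, 0.999, 0.0]
force: [0.1, -0.3, -2.2]
gripper_width: 53.4
finger_force: 37.3
```

Request:
servo_tool([
  [0,[0.3,0.5,0],[0,0,0]],
  [0,[0.55,0.94,0],[0,0,0]],
  [0,[0.55,0.94,0],[0,0,0]],
  [0,[0.55,0.94,0],[0,0,0]],
  [0,[0.55,0.94,0],[0,0,0]],
  [0,[0.55,0.94,0],[0,0,0]],
  [0,[0.55,0.94,0],[0,0,0]],
  [0,[0.55,0.94,0],[0,0,0]],
  [0,[0.55,0.94,0],[0,0,0]],
  [0,[0.55,0.94,0],[0,0,0]],
  [0,[0.55,0.94,0],[0,0,0]],
  [0,[0.55,0.94,0],[0,0,0]],
  [0,[0.55,0.94,0],[0,0,0]],
  [0,[0.55,0.94,0],[0,0,0]],
  [0,[0.55,0.94,0],[0,0,0]],
  [0,[0.24,0.44,0],[0,0,0]],
  [0,[0,0,0],[0,0,0]],
  [0,[0,0,0],[0,0,0]],
])

```text
time: 57.85
ee_pos: [450.0, -75.3, 126.4]
orientation: [0.0, 0.038, 0.999, -0.0]
force: [-0.6, 0.5, -1.5]
gripper_width: 53.1
finger_force: 37.3
```

```bash
python3 go.py 449.9 -75.5 7.2 85.6
```

```text
t 57.85 shift mm [  0.2  -0.2 119.2] shares [ 0.01 -0.01  5.96] turn z deg -0.0 share -0.0 cur 85.6 j6 -1.66 tilt [ 6.e-04 -3.e-04 -1.e+00] grip 53.1 37.3
```

Request:
servo_tool([
  [0,[0,0,0.5],[0,0,0]],
  [0,[0,0,1],[0,0,0]],
  [0,[0,0,1],[0,0,0]],
  [0,[0,0,1],[0,0,0]],
  [0,[0,0,1],[0,0,0]],
  [0,[0,0,0.7],[0,0,0]],
  [0,[0,0,0.4],[0,0,0]],
  [0,[0,0,0.15],[0,0,0]],
  [0,[0,0,0.06],[0,0,0]],
  [0,[0,0,0],[0,0,0]],
  [0,[0,0,0.04],[0,0,0]],
  [0,[0,0,0.03],[0,0,0]],
  [0,[0,0,0],[0,0,0]],
])

```text
time: 59.48
ee_pos: [449.5, -75.0, 8.7]
orientation: [0.0, 0.038, 0.999, 0.0]
force: [-1.0, 0.1, -2.0]
gripper_width: 53.1
finger_force: 37.3
```

Request:
servo_tool([
  [0,[0,0,0.04],[0,0,0]],
  [0,[0,0,0.03],[0,0,0]],
  [0,[0,0,0],[0,0,0]],
])

```text
time: 59.85
ee_pos: [449.5, -75.0, 7.2]
orientation: [-0.0, 0.038, 0.999, -0.0]
force: [0.3, 0.5, -1.9]
gripper_width: 53.3
finger_force: 37.3
```

Request:
servo_tool([
  [0,[0,0,0.02],[0,0,0]],
  [0,[0,0,0.02],[0,0,0]],
  [0,[0,0,0],[0,0,0]],
])

```text
time: 60.22
ee_pos: [449.5, -75.0, 7.1]
orientation: [0.0, 0.038, 0.999, -0.0]
force: [-3.5, 0.9, 13.2]
gripper_width: 53.0
finger_force: 38.9
```

Contact. Release, lift, move back for a clear view and check the whole layout.

Request:
servo_tool([
  [1,[0,0,0],[0,0,0]],
  [1,[0,0,0],[0,0,0]],
  [1,[0,0,-0.4],[0,0,0]],
  [1,[0,0,-1],[0,0,0]],
  [1,[0,0,-1],[0,0,0]],
  [1,[0,0,-1],[0,0,0]],
  [1,[0,0,-1],[0,0,0]],
  [1,[0,0,-1],[0,0,0]],
  [1,[0,0,-1],[0,0,0]],
  [1,[0,0,-1],[0,0,0]],
  [1,[0,0,-1],[0,0,0]],
  [1,[0.4,0.8,-1],[0,0,0]],
  [1,[0.4,0.8,-1],[0,0,0]],
  [1,[0.4,0.8,-1],[0,0,0]],
  [1,[0.4,0.8,-0.5],[0,0,0]],
  [1,[0,0.8,-0.5],[0,0,0]],
  [1,[0,0.8,0],[0,0,0]],
  [1,[0,0.8,0],[0,0,0]],
  [1,[0,0,0],[0,0,0]],
  [1,[0,0,0],[0,0,0]],
])

```text
time: 62.72
ee_pos: [426.0, 39.0, 254.1]
orientation: [-0.0, 0.038, 0.999, -0.0]
force: [-0.0, 0.0, 0.0]
gripper_width: 85.5
finger_force: 0.0
```

```bash
python3 - <<'E'
from q import *
im,C=snap("wrist","w20.png");savecam(C,"w20.npz"); print(C[2])
u=np.array([0.9971,-.0767]);v=np.array([.0767,.9971])
# expected outlines drawn for comparison
d=im[:,:,::-1].copy()
def box(c,l,w,z):
    P=[[*(np.array(c)+a*l/2*u+b*w/2*v),z] for a,b in((1,1),(1,-1),(-1,-1),(-1,1))]; cv2.polylines(d,[proj(C,P).astype(np.int32)],True,(0,255,0),1)
box((460.2,46),130,110,25);box((460.2+9.43,46+122.6),110,56,26);box((460.2-9.36,46-121.6),90,54,26);box((460.2,46),80,56,55)
cv2.imwrite("pics/w20d.png",d)
E
```

```text
[359.41384171  44.22945566 396.58101618]
```

View pics/w20d.png

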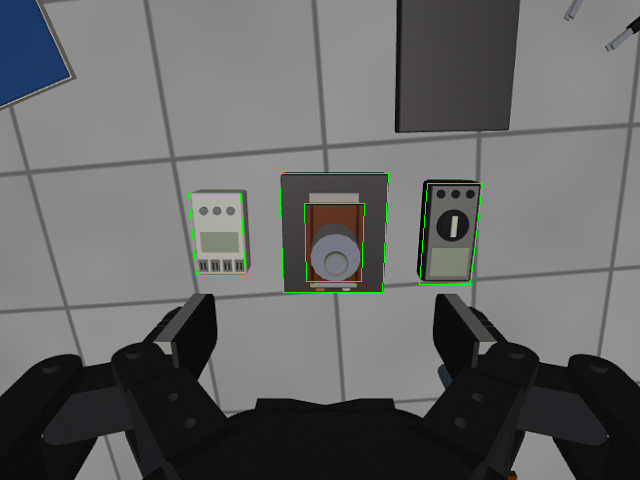

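The frame shows everything in place: the logger at (217,234), the stack on the plate at (335,235) and the multimeter at (450,232) all sit within 2-3 mm of the drawn targets. The weight is upright and the gripper is clear. I'm handing the job in.

```bash
python3 -c "
from workcell import arm
print(arm.sign_off())"
```

```text
the job is handed in; nothing more can be done
None
```

The swelling test is set up and handed in at about 63 s: the cell, spreader and upright weight are stacked on the middle of the granite plate, and the multimeter (left) and logger (right) lie within about 3 mm of the 40 mm gap, with the round cell and small weight never approached.

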